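# Evening tidy of a shared vanity: set the caps, clear the litter

## Robot

A 6-joint arm with a two-finger parallel gripper is mounted at the origin on the work surface. World frame = base frame: x ahead of the robot, y to its left, z up, the work surface at z = 0. Lengths are in m, angles in rad, forces in N, time in s.
With the tool pointing down it reaches from about 0.325 to 0.875 m from the base axis. Payload 4.4 kg.
Tool frame: the origin (TCP) lies midway between the tips of the shut fingers; the grasp point (between the pads) lies 19 mm behind it; z points along the fingers, y is the direction in which the jaws open and shut (so a half turn about z gives the same grasp; the last joint's range is limited). The gripper opens to 85 mm and grips with 20 to 120 N. Pads are 22 mm wide; open, the fingers measure 114 mm over their backs; the gripper's body (76 mm by 85 mm) begins 54 mm behind the grasp point. The pads swing forward as they close: fully open they stand 13 mm farther back than shut.
Start: joints at [-1.427, 0.207, 1.542, -0, 1.393, -0.15], TCP at [0.167, -0.55, 0.231] pointing down, gripper open.
Joint ranges: [-2.73, 2.73], [-0.86, 2.22], [0.23, 2.46], [-1.11, 4.25], [0.08, 2.63], [-2.82, 2.82]. Speed limits (rad/s): [2.79, 2.79, 3.14, 3.14, 3.14, 3.14].

## Interface

Orientations are given as a rotation vector (axis times angle).
In Python, from cell import manip gives the robot as it stands.
- The arm moves only by the tool play_rows, never from a script. Its argument "targets" is a list of rows, each an object of numbers: "x", "y", "z": the shift along the tool's x, y, z in m; "spin": the turn about the tool's z in degrees; "jaw": the closure, from -1 (fully open) to 1 (shut), so that 0 is half open. In form: [{"x": .., "y": .., "z": .., "spin": .., "jaw": ..}, ...]. A call has 1 to 8 rows; each row shifts and turns the commanded pose from where the row before left it, along the tool's axes as they then stand; what a row does not reach is not made up. A row lasts 1/8 s, in which the tool goes at most 62.5 mm and 10.7 degrees, less where a joint would pass 70% of its speed; a pose out of reach is approached as far as the arm can. A call with a gripper value outside its range is refused whole. The fingers move at their own pace and stop on an object; "force" is the grip in N (left out, the last holds). Time passes only in rows, so rows that do not move let the fingers close. It gives the time, the measured TCP pose, the force and the opening at its end, in the units of the state.
- manip.get_obs(): the state, without advancing time (a new reading comes with each control period).
- manip.grab_frame(name): name is "scene" or "side" or "wrist"; returns a dict with "image" (420x560x3 uint8, red, green, blue), "fx", "fy", "cx", "cy" (pixels), "eye" and "orientation" of the camera in the world; the wrist camera has in their place "T_tool_cam" (4x4, takes a point from camera to tool coordinates, whose origin is the TCP and whose axes are the flange's). Camera axes: x right, y up, looking along -z (the intrinsics and any distortion apply to the point x, -y, -z); pixel columns grow to the right and rows downward; lengths in m; the calibration is good to about 2 mm. A picture is of the moment at which its call begins: read the wrist's pose just before it. There is no depth.
- manip.close_job(): hands the job in, once; it reports no verdict.
The state is a dict: "time_s": time; "qpos": joint angles; "qd": joint speeds; "joint_torque": joint torques, N m; "position": TCP position; "tool_rot": TCP orientation; "contact_force": force on the tool from outside, world axes, zero at the start; "wrist_torque": the same for the moment, N m; "gripper_width": finger opening in m.
Only numpy, scipy, OpenCV 4.12 (cv2) and the standard library are available. Lean on these libraries where they do the work, as an engineer would, in place of code of your own. Each camera call takes 0.05 s, during which the arm holds its last target.

## Task

Tidy the shared vanity for the night. First set the caps of the bottles on the tray: press the cap of every tall bottle down fully home, and pull the cap of the squat bottle, which has been rinsed and must air, all the way up; the bottles stay standing on the tray. Only when all caps are set, put every piece of cardboard litter (the empty cartons and the squashed core) into the waste bin, and leave the cup, perfume bottle, hairbrush and nail clipper where they are.

Things in the scene. Friction and masses are not known exactly. Their poses are not given: they have to be found in the camera images.
- tray: thin wooden tray, fixed, 230 (x) x 250 (y) x 8 mm, on which the refill bottles stand; origin: centre of its underside
- bin: grey plastic waste bin, open on top, fixed: 240 (its x) x 180 (its y) x 100 mm high, walls 4 mm, floor about 5 mm; an 8 mm lip round the rim; origin: centre of its underside
- tall1_cap (a joint): slide of the push-pull cap of a tall bottle: 0 m = pressed fully home on the shoulder, 0.018 = fully up; a detent of about 6 N holds it wherever it is left
- tall1_top (a point): centre of the top of that cap. Black ribbed cylinder, 32 mm across, 40 mm high, on a slim white bottle (48 mm across, 125 mm tall without the cap, 0.4 kg) standing loose on the tray; the cap moves straight up and down. Two or three such bottles are present
- tall2_cap (a joint): slide of the push-pull cap of a tall bottle: 0 m = pressed fully home on the shoulder, 0.018 = fully up; a detent of about 6 N holds it wherever it is left
- tall2_top (a point): centre of the top of that cap. Black ribbed cylinder, 32 mm across, 40 mm high, on a slim white bottle (48 mm across, 125 mm tall without the cap, 0.4 kg) standing loose on the tray; the cap moves straight up and down. Two or three such bottles are present
- tall3_cap (a joint): slide of the push-pull cap of a tall bottle: 0 m = pressed fully home on the shoulder, 0.018 = fully up; a detent of about 6 N holds it wherever it is left
- tall3_top (a point): centre of the top of that cap. Black ribbed cylinder, 32 mm across, 40 mm high, on a slim white bottle (48 mm across, 125 mm tall without the cap, 0.4 kg) standing loose on the tray; the cap moves straight up and down. Two or three such bottles are present
- squat_cap (a joint): slide of the push-pull cap of the squat bottle: 0 m = fully home, 0.018 = pulled fully up (it cannot come off); a detent of about 6 N holds it wherever it is left
- squat_top (a point): centre of the top of that cap. Same black cap, 32 mm across and 40 mm high, on the one broad low white bottle (76 mm across, 85 mm tall without the cap), fixed by a suction foot to the tray
- soap1: litter: empty soap carton of plain cardboard, 90 x 52 x 32 mm (its x, y, z), 35 g; origin: centre of its underside as it first lies. Four or five such pieces of litter are present
- soap2: litter: empty soap carton of plain cardboard, 90 x 52 x 32 mm (its x, y, z), 35 g; origin: centre of its underside as it first lies. Four or five such pieces of litter are present
- paste1: litter: empty toothpaste carton of plain cardboard, 105 x 40 x 34 mm (its x, y, z), 35 g; origin: centre of its underside as it first lies. Four or five such pieces of litter are present
- paste2: litter: empty toothpaste carton of plain cardboard, 105 x 40 x 34 mm (its x, y, z), 35 g; origin: centre of its underside as it first lies. Four or five such pieces of litter are present
- core: litter: cardboard tube core squashed flat, 100 (x) x 58 (y) x 24 (z) mm, 35 g; origin: centre of its underside as it first lies. Four or five such pieces of litter are present
- cup: yellow plastic cup, 74 mm across, 95 mm high; not to be disturbed; origin: centre of its underside
- perfume: closed glass perfume bottle, 36 x 62 x 108 mm, standing; not to be disturbed; origin: centre of its underside
- hairbrush: wooden hairbrush, 230 x 62 x 35 mm, lying; not to be disturbed; origin: under where the handle meets the head, its x axis points to the head
- clipper: steel nail clipper, 80 x 13 x 14 mm, lying; not to be disturbed; origin: centre of its underside
- tall1: the tall bottle that carries tall1_cap; origin: centre of its underside, z up along its axis
- tall2: the tall bottle that carries tall2_cap; origin: centre of its underside, z up along its axis
- tall3: the tall bottle that carries tall3_cap; origin: centre of its underside, z up along its axis

How it is judged:
On the way:
1. every tall bottle's cap is fully home and the squat bottle's cap is fully up (value of joint each of tall1_cap, tall2_cap, tall3_cap below 0.0025 m and value of joint squat_cap above 0.015 m), for 0.2 s.
At the end, for the whole second after the job is handed in: Tall caps within 2.5 mm of home, squat cap at least 15 mm up; tall bottles upright (0.1 rad) on the tray; every piece of litter at rest inside the bin, its origin below the rim; cup, perfume, hairbrush and clipper within 40 mm of their starts (all of step 1 and angle between each of tall1, tall2, tall3's own z axis and vertical below 0.1 rad and x of tall1 in the frame of tray between -0.125 and 0.125 m and y of tall1 in the frame of tray between -0.135 and 0.135 m and x of tall2 in the frame of tray between -0.125 and 0.125 m and y of tall2 in the frame of tray between -0.135 and 0.135 m and x of tall3 in the frame of tray between -0.125 and 0.125 m and y of tall3 in the frame of tray between -0.135 and 0.135 m and x of soap1 in the frame of bin between -0.118 and 0.118 m and y of soap1 in the frame of bin between -0.088 and 0.088 m and z of soap1 in the frame of bin between -0.01 and 0.1 m and x of soap2 in the frame of bin between -0.118 and 0.118 m and y of soap2 in the frame of bin between -0.088 and 0.088 m and z of soap2 in the frame of bin between -0.01 and 0.1 m and x of paste1 in the frame of bin between -0.118 and 0.118 m and y of paste1 in the frame of bin between -0.088 and 0.088 m and z of paste1 in the frame of bin between -0.01 and 0.1 m and x of paste2 in the frame of bin between -0.118 and 0.118 m and y of paste2 in the frame of bin between -0.088 and 0.088 m and z of paste2 in the frame of bin between -0.01 and 0.1 m and x of core in the frame of bin between -0.118 and 0.118 m and y of core in the frame of bin between -0.088 and 0.088 m and z of core in the frame of bin between -0.01 and 0.1 m and linear speed of each of soap1, soap2, paste1, paste2, core below 0.05 m/s and distance of each of cup, perfume, hairbrush, clipper from where it was at the start of the episode below 0.04 m); the robot touches nothing.
It fails at once if litter was put in the bin before all the caps were set (tall within 4 mm of home, squat at least 13 mm up) (((x of soap1 in the frame of bin between -0.118 and 0.118 m and y of soap1 in the frame of bin between -0.088 and 0.088 m and z of soap1 in the frame of bin between -0.01 and 0.1 m) or (x of soap2 in the frame of bin between -0.118 and 0.118 m and y of soap2 in the frame of bin between -0.088 and 0.088 m and z of soap2 in the frame of bin between -0.01 and 0.1 m) or (x of paste1 in the frame of bin between -0.118 and 0.118 m and y of paste1 in the frame of bin between -0.088 and 0.088 m and z of paste1 in the frame of bin between -0.01 and 0.1 m) or (x of paste2 in the frame of bin between -0.118 and 0.118 m and y of paste2 in the frame of bin between -0.088 and 0.088 m and z of paste2 in the frame of bin between -0.01 and 0.1 m) or (x of core in the frame of bin between -0.118 and 0.118 m and y of core in the frame of bin between -0.088 and 0.088 m and z of core in the frame of bin between -0.01 and 0.1 m)) and (value of joint any of tall1_cap, tall2_cap, tall3_cap above 0.004 m or value of joint squat_cap below 0.013 m)).
It fails at once if a bystander (cup, perfume bottle, hairbrush, nail clipper) was moved 40 mm or more, or the cup or perfume bottle tipped over (distance of any of cup, perfume, hairbrush, clipper from where it was at the start of the episode above 0.04 m or angle between any of cup, perfume's own z axis and vertical above 0.6 rad).
Of tall1, tall2, tall3 only 2 to 3 are there at a start; the rules pass over those that are not, and their reading is None.
Of soap1, soap2, paste1, paste2, core only 4 to 5 are there at a start; the rules pass over those that are not, and their reading is None.
At some moment in a run one of soap1, soap2, paste1, paste2, core may be knocked a few centimetres aside while the robot is not near it.
Once in a run the grip may slacken for a moment while it holds something.
It also fails if it takes over 210 s, if anything falls off the work surface, if the arm or the gripper's body presses on something with over 40 N, if the wrist force passes 120 N, or if a joint passes its speed limit or range.

## Working session

There is one attempt and no reset: what is moved stays moved. The work goes in short steps, Python scripts to look and compute and a tool call to move; the robot and the scene stay as the last step left them, time stands still between calls to the robot, and variables do not carry over. Pictures are saved under pics/ and viewed, and the job is handed in when it is done.

Besides the shell and the picture viewer there is one more tool, called after "Request:" by a JSON object that holds its "op" and its "data". play_rows: Moves the arm, as the interface text tells. Its arguments: {"type":"object","properties":{"targets":{"type":"array","items":{"type":"object","properties":{"x":{"type":"number"},"y":{"type":"number"},"z":{"type":"number"},"spin":{"type":"number"},"jaw":{"type":"number"}}}},"force":{"type":"number"}},"required":["targets"]}

```bash
ls; mkdir -p pics
cat > h.py <<'E'
import numpy as np,cv2
from cell import manip
from scipy.spatial.transform import Rotation as R
def snap(n,fn):
    o=manip.get_obs(); f=manip.grab_frame(n)
    cv2.imwrite('pics/'+fn,cv2.cvtColor(f['image'],cv2.COLOR_RGB2BGR)); return o,f
E
python3 - <<'E'
from h import *
import pickle
for n in ['scene','side','wrist']:
    o,f=snap(n,n+'0.png'); pickle.dump((o,f),open(n+'0.pkl','wb'))
    print({k:v for k,v in f.items() if k!='image'})
print(o)
E
```

```text
pics
{'fx': 469.50583180166973, 'fy': 469.50583180166973, 'cx': 281.410634813546, 'cy': 213.9953215135182, 'eye': array([1.47794486, 0.43373167, 0.81237564]), 'orientation': array([0.59830992, 0.94383233, 1.86613526])}
{'fx': 442.9918832106357, 'fy': 442.9918832106357, 'cx': 279.2674720929311, 'cy': 206.78511184758847, 'eye': array([0.35518474, 0.72477656, 0.81559681]), 'orientation': array([ 0.18487469, -1.17955973, -2.58306533])}
{'fx': 304.2434285312949, 'fy': 304.2434285312949, 'cx': 278.09802256881324, 'cy': 212.05456873634054, 'T_tool_cam': array([[-7.41383830e-06,  9.59880871e-01,  2.80408118e-01,
         7.12019428e-02],
       [ 9.99999150e-01, -3.58424618e-04,  1.25338300e-03,
        -8.42278124e-04],
       [ 1.30360353e-03,  2.80407889e-01, -9.59880053e-01,
        -1.42282425e-01],
       [ 0.00000000e+00,  0.00000000e+00,  0.00000000e+00,
         1.00000000e+00]])}
{'time_s': 0.1, 'qpos': array([-1.42654108e+00,  2.07344313e-01,  1.54281769e+00,  2.70987792e-05,
        1.39351474e+00, -1.50507157e-01]), 'qd': array([ 0.00055236, -0.00259916, -0.00096931,  0.00128688, -0.00067083,
        0.00047741]), 'joint_torque': array([-1.38866280e-04, -3.84092402e+01, -2.92548841e+01, -1.84008109e-04,
        4.83583994e-03, -9.22918019e-06]), 'position': array([ 0.16693815, -0.54951496,  0.23023334]), 'tool_rot': array([-3.10547446e+00, -4.61023829e-01, -5.20902807e-05]), 'contact_force': array([-0.23156522,  0.34001639, -0.22477442]), 'wrist_torque': array([-0.02438552, -0.01190542,  0.0159915 ]), 'gripper_width': 0.08516423016647681}
```

View pics/scene0.png

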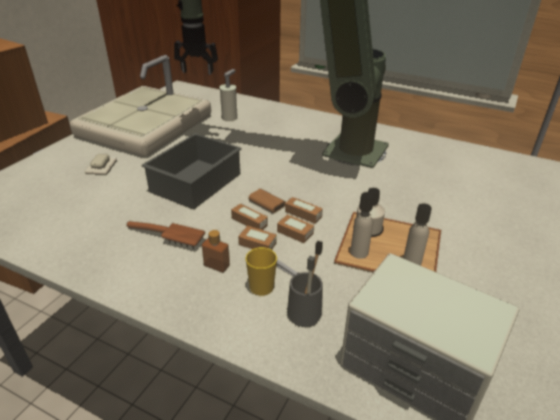

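View pics/side0.png

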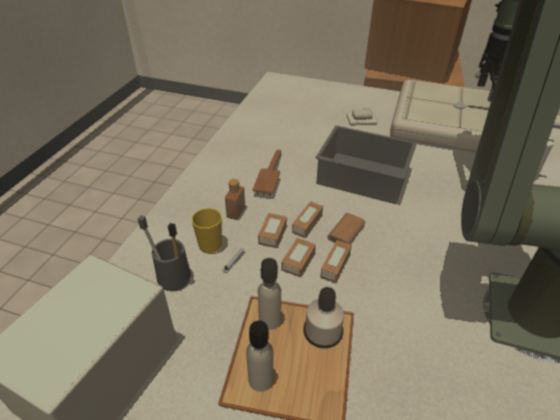

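View pics/wrist0.png

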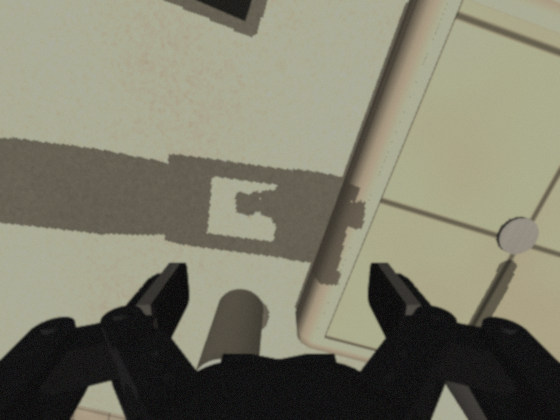

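The scene view shows two tall bottles at about (363,225) and (418,235), with the squat one at (374,212). There are five litter pieces at (250,215), (266,200), (303,208), (295,227) and (257,238), and the bin is at (194,170). I'll zoom in on both fixed views to measure.

```bash
cat >> h.py <<'E'
def Rc(f): return R.from_rotvec(f['orientation']).as_matrix()
def ray(f,u,v,o=None):
    d=np.array([(u-f['cx'])/f['fx'],-(v-f['cy'])/f['fy'],-1.])
    if 'eye' in f: return np.array(f['eye']),Rc(f)@d
    T=np.array(f['T_tool_cam']); Rt=R.from_rotvec(o['tool_rot']).as_matrix()
    return o['position']+Rt@T[:3,3], Rt@T[:3,:3]@d
def onz(f,u,v,z,o=None):
    e,d=ray(f,u,v,o); return e+d*(z-e[2])/d[2]
def tri(rays):
    A=np.zeros((3,3));b=np.zeros(3)
    for e,d in rays:
        d=d/np.linalg.norm(d);P=np.eye(3)-np.outer(d,d);A+=P;b+=P@e
    p=np.linalg.solve(A,b)
    return p,[np.linalg.norm(np.cross(p-e,d/np.linalg.norm(d))) for e,d in rays]
def proj(f,p,o=None):
    p=np.asarray(p,float)
    if 'eye' in f: c=Rc(f).T@(p-f['eye'])
    else:
        T=np.array(f['T_tool_cam']); Rt=R.from_rotvec(o['tool_rot']).as_matrix()
        c=T[:3,:3].T@(Rt.T@(p-o['position'])-T[:3,3])
    return f['cx']+f['fx']*c[0]/-c[2], f['cy']-f['fy']*c[1]/-c[2]
def crop(f,x0,y0,x1,y1,s,fn):
    im=cv2.cvtColor(f['image'],cv2.COLOR_RGB2BGR)[y0:y1,x0:x1]
    im=cv2.resize(im,None,fx=s,fy=s,interpolation=cv2.INTER_CUBIC)
    for u in range((x0+19)//20*20,x1,20): cv2.putText(im,str(u),((u-x0)*s,9),0,.35,(0,0,255)); cv2.line(im,((u-x0)*s,10),((u-x0)*s,14),(0,0,255))
    for v in range((y0+19)//20*20,y1,20): cv2.putText(im,str(v),(0,(v-y0)*s+4),0,.35,(0,0,255)); cv2.line(im,(24,(v-y0)*s),(28,(v-y0)*s),(0,0,255))
    cv2.imwrite('pics/'+fn,im)
E
python3 - <<'E'
from h import *
import pickle
o,f=pickle.load(open('scene0.pkl','rb')); crop(f,330,180,450,280,6,'sc_b.png'); crop(f,220,180,330,260,7,'sc_l.png')
o,f=pickle.load(open('side0.pkl','rb')); crop(f,220,250,360,415,4,'sd_b.png'); crop(f,240,190,370,285,6,'sd_l.png')
E
```

```text
(no output)
```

View pics/sc_b.png

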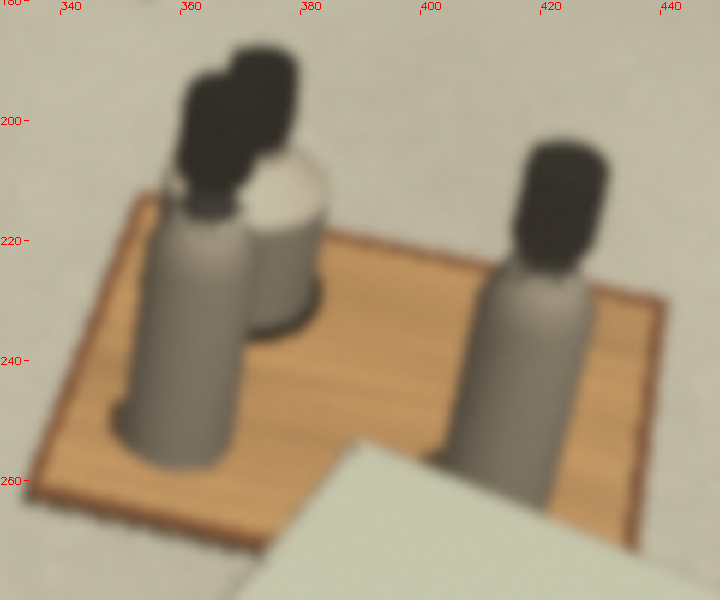

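View pics/sd_b.png

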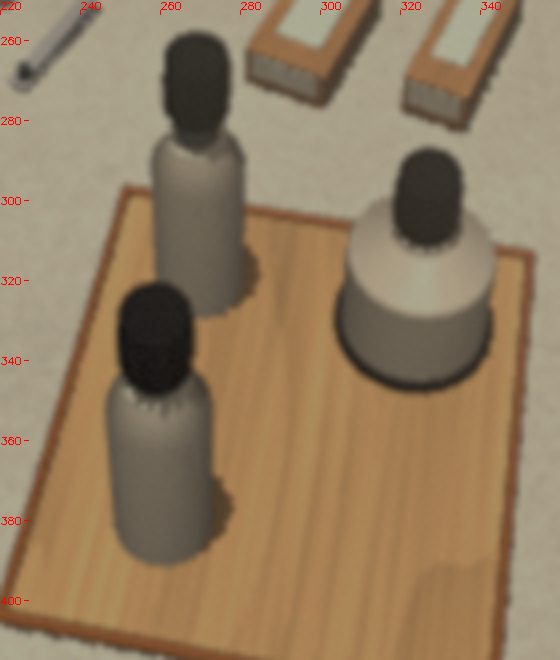

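View pics/sc_l.png

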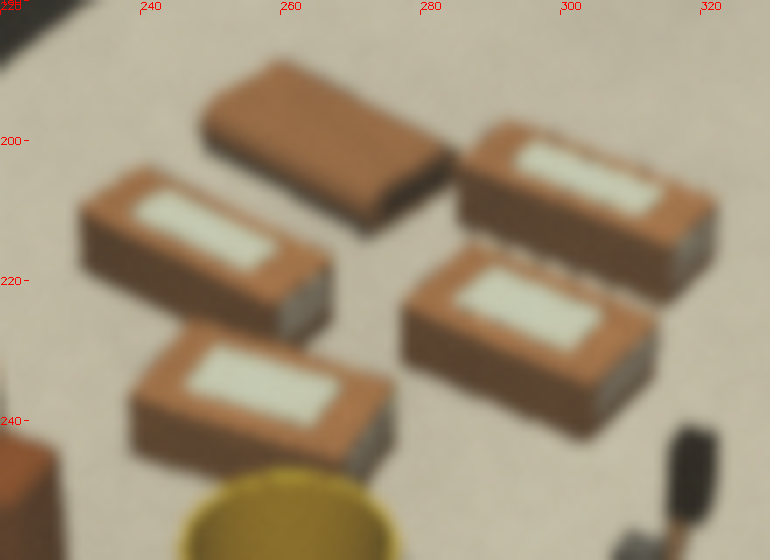

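View pics/sd_l.png

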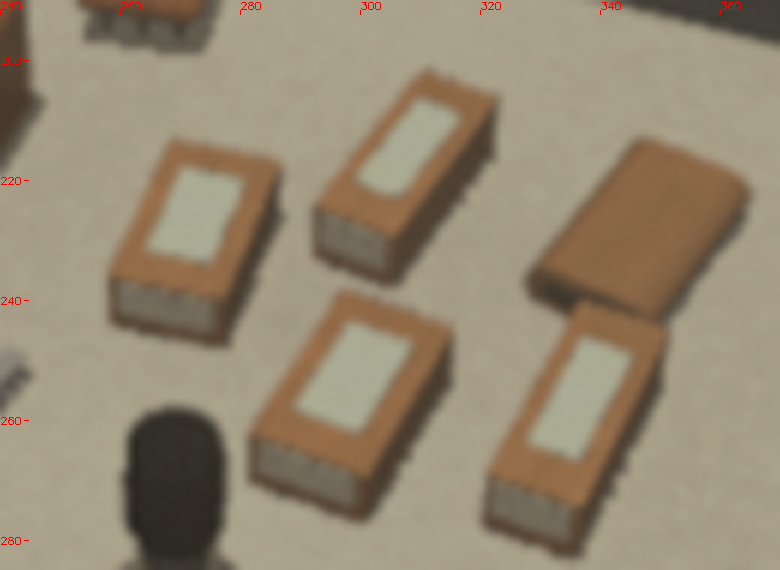

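Run:
```python
from h import *
import pickle
np.set_printoptions(precision=4,suppress=True)
_,sc=pickle.load(open('scene0.pkl','rb'));_,sd=pickle.load(open('side0.pkl','rb'))
P={'soapL':([(269,213),(286.5,217),(277,239),(258,236)],.033),'pasteM':([(309,201),(321,206),(303,229),(291,224)],.034),
'core':([(344,213),(362,221),(348,243),(327,236)],.024),'soapC':([(296,238),(314,245),(300,269),(281,262)],.033),'pasteR':([(335,240),(349,245),(336,274),(320,268)],.034)}
for k,(c,z) in P.items():
    q=np.array([onz(sd,u,v,z) for u,v in c]);m=q.mean(0)
    a=(q[3]+q[2]-q[0]-q[1])/2;b=(q[1]+q[2]-q[0]-q[3])/2
    print(k,m,'len',np.linalg.norm(a),'ang',np.degrees(np.arctan2(a[1],a[0])),'w',np.linalg.norm(b),np.degrees(np.arctan2(b[1],b[0])))
for n,a,b in [('Acap ctr',(365,203),(267.5,270)),('Atop',(366,194),(268,262)),('Abase',(358.5,254),(266,324)),
 ('Btop',(424.5,206),(257,325)),('Bcapbot',(421,223),(259,344)),('Stop',(374,189.5),(327,291)),('Scapbot',(372,203.5),(326.5,307)),]:
    print(n,*tri([ray(sc,*a),ray(sd,*b)]))
print('tray')
for u,v in [(251,297),(354,313),(219,404)]: print(onz(sd,u,v,.008))
for u,v in [(352,213),(440,230),(333,262)]: print('sc',onz(sc,u,v,.008))
crop(sc,130,130,250,210,6,'sc_bin.png');crop(sd,300,120,425,205,6,'sd_bin.png');crop(sc,120,210,340,330,3,'sc_by.png')
```

```text
soapL [ 0.6293 -0.0549  0.033 ] len 0.08774737666880122 ang 91.73232914245996 w 0.0486501178601624 -176.86317050566421
pasteM [ 0.5595 -0.1233  0.034 ] len 0.10460057231351494 ang 78.92168399931667 w 0.03645013612646509 166.0714049700865
core [ 0.4522 -0.1176  0.024 ] len 0.09791893926763756 ang 78.07345387329508 w 0.05481523631132196 167.90166348416088
soapC [0.5409 0.0154 0.033 ] len 0.0871467062406033 ang 83.12239836020179 w 0.049293396624489005 171.0667307189156
pasteR [ 0.4534 -0.0027  0.034 ] len 0.10124509411294892 ang 83.87423656661582 w 0.03830558046262548 171.35364594313316
Acap ctr [0.5499 0.2019 0.1725] [np.float64(0.0002846217322092664), np.float64(0.00028462173220935574)]
Atop [0.5483 0.2015 0.1965] [np.float64(0.00123423301213471), np.float64(0.001234233012134706)]
Abase [0.5512 0.2076 0.0098] [np.float64(0.0044753174051309205), np.float64(0.0044753174051308485)]
Btop [0.5212 0.3346 0.1899] [np.float64(0.0006855100166058499), np.float64(0.0006855100166059838)]
Bcapbot [0.5181 0.336  0.1381] [np.float64(2.4595416403543764e-05), np.float64(2.4595416403532797e-05)]
Stop [0.4343 0.1913 0.1425] [np.float64(0.00039591833240919174), np.float64(0.0003959183324092207)]
Scapbot [0.4312 0.1915 0.0951] [np.float64(0.0003585095566642757), np.float64(0.00035850955666418585)]
tray
[0.6081 0.1556 0.008 ]
[0.3798 0.1237 0.008 ]
[0.5756 0.401  0.008 ]
sc [0.3788 0.1247 0.008 ]
sc [0.3409 0.3724 0.008 ]
sc [0.6061 0.1549 0.008 ]
```

View pics/sc_bin.png

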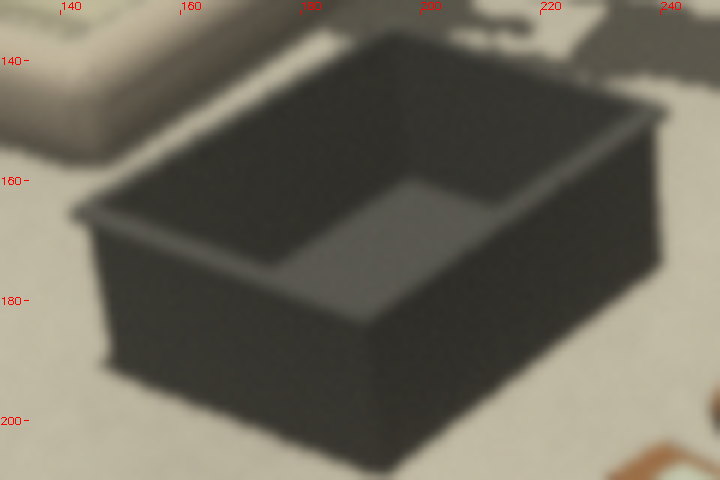

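View pics/sd_bin.png

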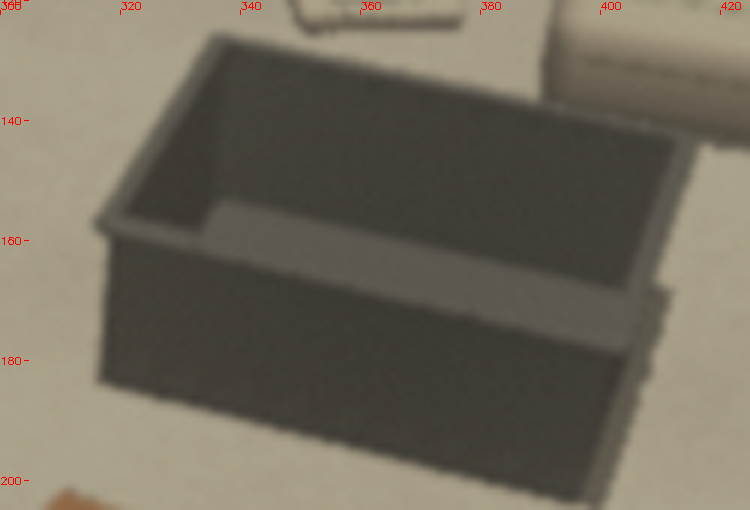

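View pics/sc_by.png

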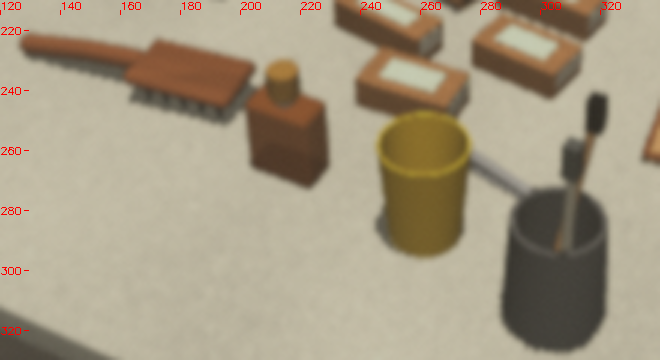

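```bash
cat > plan.py <<'E'
import sys
from h import *
def yaw(o):
    m=R.from_rotvec(o['tool_rot']).as_matrix(); return np.degrees(np.arctan2(m[1,0],m[0,0]))
def plan(*ts):
    # targets x,y,z,(yaw): spin taken FIRST, then shift; prints tool shift totals
    o=manip.get_obs(); p=o['position'].copy(); m=R.from_rotvec(o['tool_rot']).as_matrix(); w=yaw(o)
    print('t',round(o['time_s'],2),'pos',p.round(4),'yaw',round(w,2),'grip',round(o['gripper_width'],4),'F',o['contact_force'].round(1),'tilt',(m[2,:]).round(4))
    for t in ts:
        s=0
        if len(t)>3 and t[3] is not None:
            s=-(t[3]-w); m=m@R.from_euler('z',s,degrees=True).as_matrix(); w=t[3]
        d=m.T@(np.array(t[:3])-p); n=np.linalg.norm(d)
        print('spin',round(s,1),'shift',(d*1000).round(1),'mm  rows>=',int(np.ceil(n/.0625))); p=np.array(t[:3])
E
python3 -c "
from plan import *
plan((.33,-.33,.30),(.52,-.1,.34))"
```

```text
t 0.15 pos [ 0.167  -0.5496  0.2304] yaw 16.89 grip 0.0853 F [0.9 0.  0.4] tilt [ 2.0e-04 -1.8e-03 -1.0e+00]
spin 0 shift [ 219.8 -162.9  -69.3] mm  rows>= 5
spin 0 shift [ 248.6 -164.9  -39.7] mm  rows>= 5
```

Request:
{"op": "play_rows", "data": {"targets": [{"x": 0.036, "y": -0.027, "z": -0.012}, {"x": 0.036, "y": -0.027, "z": -0.012}, {"x": 0.036, "y": -0.027, "z": -0.012}, {"x": 0.036, "y": -0.027, "z": -0.012}, {"x": 0.036, "y": -0.027, "z": -0.011}, {"x": 0.036, "y": -0.027, "z": -0.011}, {"x": 0.036, "y": -0.025, "z": -0.006}, {"x": 0.036, "y": -0.025, "z": -0.006}]}}

```text
schema error: expected keys x, y, z, spin, jaw
```

Request:
{"op": "play_rows", "data": {"targets": [{"x": 0.036, "y": -0.024, "z": -0.006}, {"x": 0.036, "y": -0.024, "z": -0.006}, {"x": 0.036, "y": -0.024, "z": -0.006}, {"x": 0.036, "y": -0.024, "z": -0.006}, {"x": 0.036, "y": -0.024, "z": -0.005}, {"jaw": 1}, {}]}}

```text
schema error: expected keys x, y, z, spin, jaw
```

Run:
```python
from plan import *
import pickle
o,f=snap('wrist','w1.png'); pickle.dump((o,f),open('w1.pkl','wb')); plan()
```

```text
t 0.2 pos [ 0.167  -0.5497  0.2305] yaw 16.89 grip 0.0855 F [ 0.4  0.5 -0.3] tilt [ 2.0e-04 -1.5e-03 -1.0e+00]
```

View pics/w1.png

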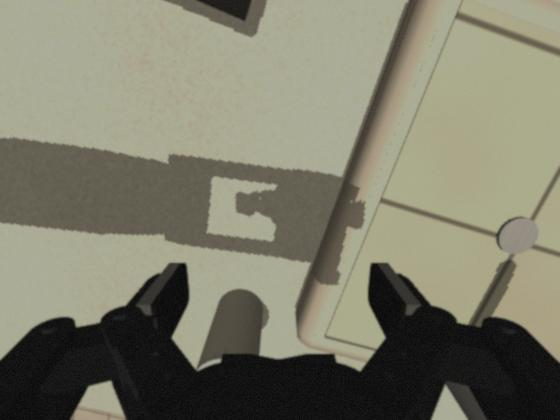

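Nothing moved, because every row needs all five keys. I'll send it again in full.

Request:
{"op": "play_rows", "data": {"targets": [{"x": 0.036, "y": -0.027, "z": -0.012, "spin": 0, "jaw": -1}, {"x": 0.036, "y": -0.027, "z": -0.012, "spin": 0, "jaw": -1}, {"x": 0.036, "y": -0.027, "z": -0.012, "spin": 0, "jaw": -1}, {"x": 0.036, "y": -0.027, "z": -0.012, "spin": 0, "jaw": -1}, {"x": 0.036, "y": -0.027, "z": -0.011, "spin": 0, "jaw": -1}, {"x": 0.036, "y": -0.027, "z": -0.011, "spin": 0, "jaw": -1}, {"x": 0.036, "y": -0.025, "z": -0.006, "spin": 0, "jaw": -1}, {"x": 0.036, "y": -0.025, "z": -0.006, "spin": 0, "jaw": -1}]}}

```text
time_s: 1.2
position: [0.3817, -0.2624, 0.3135]
tool_rot: [3.107, 0.461, 0.0]
contact_force: [0.6, -0.1, 0.8]
gripper_width: 0.0858
```

Request:
{"op": "play_rows", "data": {"targets": [{"x": 0.036, "y": -0.024, "z": -0.006, "spin": 0, "jaw": 1}, {"x": 0.036, "y": -0.024, "z": -0.006, "spin": 0, "jaw": 1}, {"x": 0.036, "y": -0.024, "z": -0.006, "spin": 0, "jaw": 1}, {"x": 0.036, "y": -0.024, "z": -0.006, "spin": 0, "jaw": 1}, {"x": 0.036, "y": -0.024, "z": -0.005, "spin": 0, "jaw": 1}, {"x": 0, "y": 0, "z": 0, "spin": 0, "jaw": 1}, {"x": 0, "y": 0, "z": 0, "spin": 0, "jaw": 1}]}}

```text
time_s: 2.08
position: [0.518, -0.0967, 0.3418]
tool_rot: [3.107, 0.462, -0.002]
contact_force: [0.3, 0.3, -0.3]
gripper_width: -0.0002
```

Run:
```python
from plan import *
import pickle
o,f=snap('wrist','w1.png'); pickle.dump((o,f),open('w1.pkl','wb')); plan()
```

```text
t 2.12 pos [ 0.5178 -0.097   0.3418] yaw 16.85 grip 0.0004 F [-0.6 -0.3 -0.3] tilt [-1.1e-03 -2.0e-04 -1.0e+00]
```

View pics/w1.png

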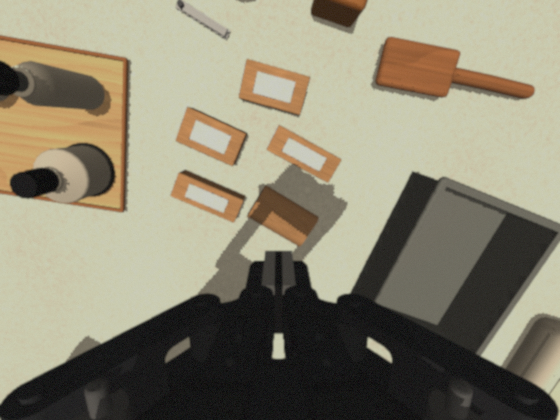

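The wrist view shows all five litter pieces, with the hairbrush at (450,70), the bin at (460,260), and the squat and tall bottles at left. Next I'll move over the tray for a top-down view of the caps.

```bash
python3 -c "
from plan import *
plan((.44,.22,.36))"
```

```text
t 2.12 pos [ 0.5178 -0.097   0.3418] yaw 16.85 grip 0.0004 F [-0.6 -0.3 -0.3] tilt [-1.1e-03 -2.0e-04 -1.0e+00]
spin 0 shift [  17.4 -326.   -18.1] mm  rows>= 6
```

Request:
{"op": "play_rows", "data": {"targets": [{"x": 0.002, "y": -0.045, "z": -0.003, "spin": 0, "jaw": 1}, {"x": 0.002, "y": -0.045, "z": -0.003, "spin": 0, "jaw": 1}, {"x": 0.002, "y": -0.045, "z": -0.003, "spin": 0, "jaw": 1}, {"x": 0.002, "y": -0.045, "z": -0.003, "spin": 0, "jaw": 1}, {"x": 0.002, "y": -0.045, "z": -0.003, "spin": 0, "jaw": 1}, {"x": 0.004, "y": -0.05, "z": -0.002, "spin": 0, "jaw": 1}, {"x": 0.004, "y": -0.05, "z": -0.002, "spin": 0, "jaw": 1}, {"x": 0, "y": 0, "z": 0, "spin": 0, "jaw": 1}]}}

```text
time_s: 3.12
position: [0.4403, 0.2211, 0.3614]
tool_rot: [-3.106, -0.467, -0.0]
contact_force: [0.1, -0.0, -0.1]
gripper_width: -0.0001
```

Run:
```python
from plan import *
import pickle
o,f=snap('wrist','w2.png'); pickle.dump((o,f),open('w2.pkl','wb')); plan()
```

```text
t 3.17 pos [0.4408 0.2196 0.3612] yaw 16.97 grip 0.0001 F [-0.4 -0.4 -0.1] tilt [-2.e-04  7.e-04 -1.e+00]
```

View pics/w2.png

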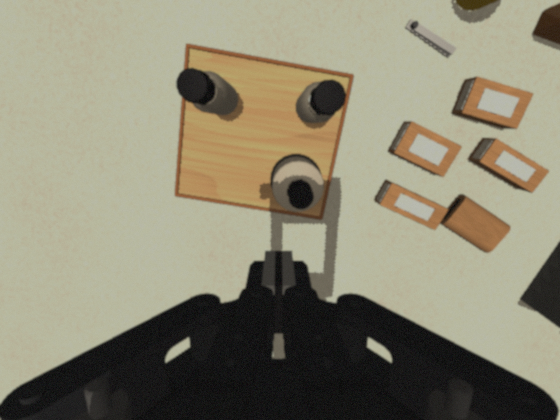

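Run:
```python
from plan import *
import pickle
o,f=pickle.load(open('w2.pkl','rb')); crop(f,165,30,365,230,4,'w2z.png')
im=cv2.cvtColor(f['image'],cv2.COLOR_RGB2HSV)
m=(im[...,2]<48).astype(np.uint8); m[235:]=0
n,l,s,c=cv2.connectedComponentsWithStats(m)
for i in range(1,n):
    if 150<s[i,4]<3000: print(s[i],c[i])
```

```text
[178  69  37  36 970] [195.7628866   86.39690722]
[311  81  34  34 888] [327.05630631  97.7545045 ]
[288 180  25  29 558] [299.83870968 194.04659498]
```

View pics/w2z.png

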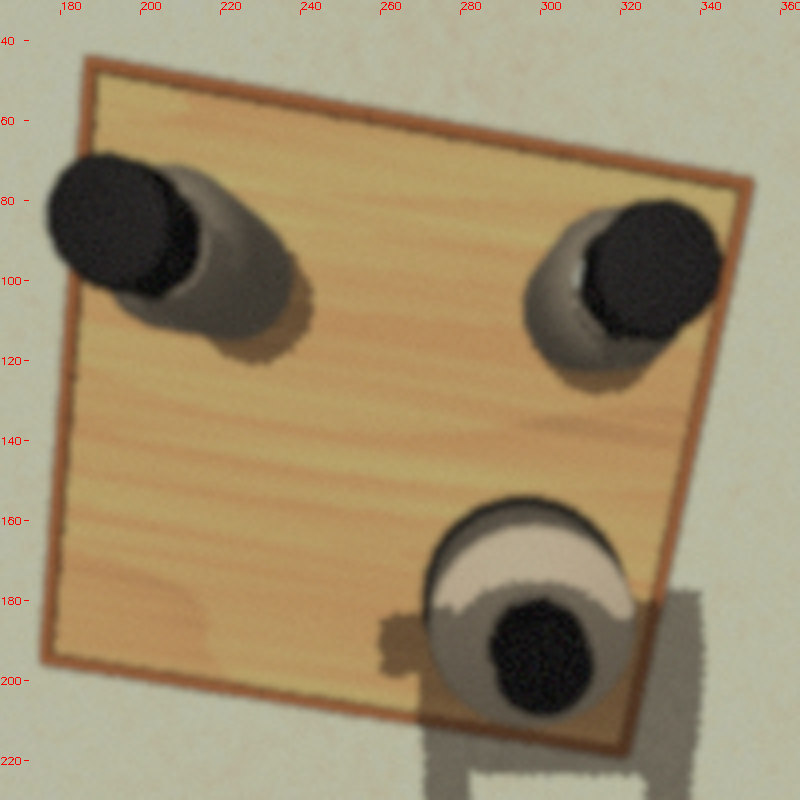

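Run:
```python
from plan import *
import pickle
np.set_printoptions(precision=4,suppress=True)
_,sc=pickle.load(open('scene0.pkl','rb'));_,sd=pickle.load(open('side0.pkl','rb'));o,w=pickle.load(open('w2.pkl','rb'))
for n,a,b,c in [('A',(366,195.5),(267.5,262.5),(328,97)),('B',(424.5,206.5),(257.5,325.5),(191,85.5)),('S',(374,190.5),(327.5,291),(300,194.5))]:
    print(n,*tri([ray(sc,*a),ray(sd,*b),ray(w,*c,o)]))
    for z in (.133,.151,.173,.191): print('  z',z,onz(w,*c,z,o)[:2],onz(sd,*b,z)[:2],onz(sc,*a,z)[:2])
for n,u,v in [('Abase',312,107),('Sfoot',295.5,180)]: print(n,onz(w,u,v,.07,o))
plan((.549,.203,.25))
```

```text
A [0.5476 0.2028 0.1934] [np.float64(0.0017869607695466172), np.float64(0.002108359633054796), np.float64(0.003181998905242031)]
  z 0.133 [0.5522 0.1973] [0.5687 0.1512] [0.4578 0.1785]
  z 0.151 [0.55   0.1995] [0.563  0.1663] [0.4849 0.1853]
  z 0.173 [0.5474 0.2022] [0.5562 0.1848] [0.5179 0.1935]
  z 0.191 [0.5453 0.2044] [0.5505 0.2   ] [0.5449 0.2003]
B [0.5187 0.3342 0.1876] [np.float64(0.001292720758636917), np.float64(0.002001712841319483), np.float64(0.002059852733240811)]
  z 0.133 [0.5182 0.3497] [0.535  0.2989] [0.4366 0.3268]
  z 0.151 [0.5177 0.3445] [0.5302 0.3102] [0.4642 0.3296]
  z 0.173 [0.5171 0.3381] [0.5244 0.3239] [0.4979 0.3331]
  z 0.191 [0.5166 0.3329] [0.5197 0.3351] [0.5255 0.3359]
S [0.4348 0.1918 0.1407] [np.float64(0.0010569371517831164), np.float64(0.0025819984617166817), np.float64(0.0017036891421223527)]
  z 0.133 [0.4343 0.1921] [0.4344 0.1829] [0.4247 0.1898]
  z 0.151 [0.4379 0.1946] [0.4323 0.1972] [0.4526 0.1962]
  z 0.173 [0.4423 0.1976] [0.4298 0.2147] [0.4867 0.2041]
  z 0.191 [0.4459 0.2001] [0.4277 0.229 ] [0.5146 0.2106]
Abase [0.5414 0.2059 0.07  ]
Sfoot [0.4402 0.1964 0.07  ]
t 3.17 pos [0.4408 0.2196 0.3612] yaw 16.97 grip 0.0001 F [-0.4 -0.4 -0.1] tilt [-0.0002  0.0007 -1.    ]
spin 0 shift [ 98.7  47.4 111.2] mm  rows>= 3
```

Request:
{"op": "play_rows", "data": {"targets": [{"x": 0.024, "y": 0.012, "z": 0.03, "spin": 0, "jaw": 1}, {"x": 0.024, "y": 0.012, "z": 0.03, "spin": 0, "jaw": 1}, {"x": 0.024, "y": 0.012, "z": 0.03, "spin": 0, "jaw": 1}, {"x": 0.025, "y": 0.011, "z": 0.03, "spin": 0, "jaw": 1}, {"x": 0, "y": 0, "z": 0.015, "spin": 0, "jaw": 1}, {"x": 0, "y": 0, "z": 0, "spin": 0, "jaw": 1}]}}

```text
time_s: 3.92
position: [0.5464, 0.2012, 0.2247]
tool_rot: [3.108, 0.458, -0.007]
contact_force: [-0.1, 0.9, -0.7]
gripper_width: 0.0001
```

Run:
```python
from plan import *
plan((.547,.203,.195))
o,f=snap('side','s3.png'); crop(f,210,220,370,350,5,'s3z.png')
```

```text
t 3.92 pos [0.5464 0.2012 0.2247] yaw 16.77 grip 0.0001 F [-0.1  0.9 -0.7] tilt [-4.2e-03 -3.0e-04 -1.0e+00]
spin 0 shift [ 1.2 -1.5 29.7] mm  rows>= 1
```

View pics/s3z.png

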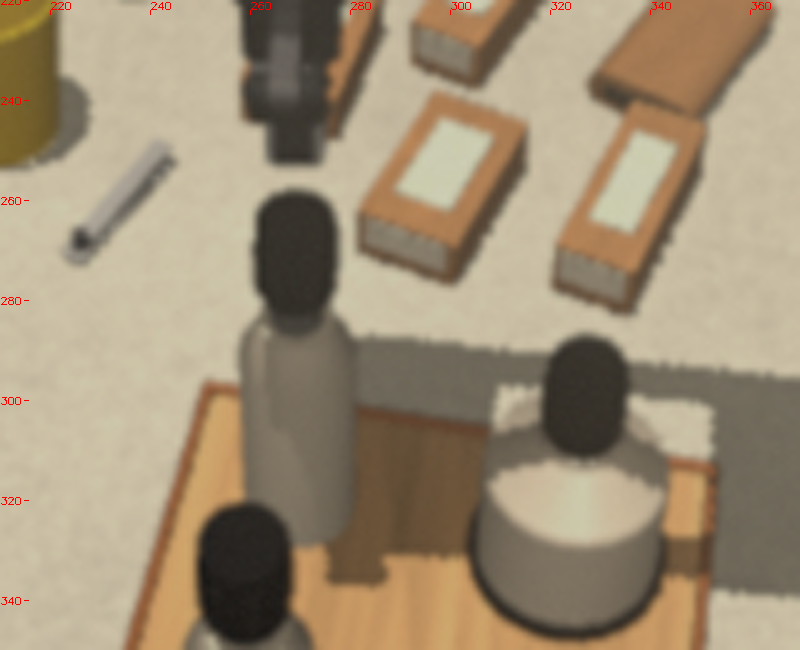

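The fingers sit right above cap A, at (267,250) against the cap at (267,262). I'll press in small steps.

Request:
{"op": "play_rows", "data": {"targets": [{"x": 0.001, "y": -0.001, "z": 0.008, "spin": 0, "jaw": 1}, {"x": 0, "y": 0, "z": 0.008, "spin": 0, "jaw": 1}, {"x": 0, "y": 0, "z": 0.008, "spin": 0, "jaw": 1}, {"x": 0, "y": 0, "z": 0.004, "spin": 0, "jaw": 1}, {"x": 0, "y": 0, "z": 0.004, "spin": 0, "jaw": 1}, {"x": 0, "y": 0, "z": 0.004, "spin": 0, "jaw": 1}]}}

```text
time_s: 4.72
position: [0.5486, 0.2042, 0.1904]
tool_rot: [-3.107, -0.461, -0.001]
contact_force: [-0.9, 0.3, 5.7]
gripper_width: 0.0004
```

Request:
{"op": "play_rows", "data": {"targets": [{"x": 0, "y": 0, "z": 0.004, "spin": 0, "jaw": 1}, {"x": 0, "y": 0, "z": 0.004, "spin": 0, "jaw": 1}, {"x": 0, "y": 0, "z": 0.004, "spin": 0, "jaw": 1}, {"x": 0, "y": 0, "z": 0, "spin": 0, "jaw": 1}]}}

```text
time_s: 5.22
position: [0.549, 0.2043, 0.1794]
tool_rot: [-3.107, -0.461, -0.003]
contact_force: [-0.9, 0.4, 3.8]
gripper_width: 0.0003
```

Request:
{"op": "play_rows", "data": {"targets": [{"x": 0, "y": 0, "z": 0.003, "spin": 0, "jaw": 1}, {"x": 0, "y": 0, "z": 0.003, "spin": 0, "jaw": 1}, {"x": 0, "y": 0, "z": 0.001, "spin": 0, "jaw": 1}, {"x": 0, "y": 0, "z": 0, "spin": 0, "jaw": 1}]}}

```text
time_s: 5.72
position: [0.5495, 0.2044, 0.1731]
tool_rot: [-3.107, -0.461, -0.005]
contact_force: [-0.9, -0.2, 6.5]
gripper_width: 0.0
```

Request:
{"op": "play_rows", "data": {"targets": [{"x": 0, "y": 0, "z": 0.001, "spin": 0, "jaw": 1}, {"x": 0, "y": 0, "z": 0.001, "spin": 0, "jaw": 1}, {"x": 0, "y": 0, "z": 0, "spin": 0, "jaw": 1}]}}

```text
time_s: 6.1
position: [0.5507, 0.2047, 0.1732]
tool_rot: [-3.107, -0.461, -0.01]
contact_force: [-1.3, -0.7, 12.7]
gripper_width: 0.0001
```

It's on the hard stop: z stays at 0.173 while the force rises to 12.7 N. I'll lift and go to B.

Request:
{"op": "play_rows", "data": {"targets": [{"x": 0, "y": 0, "z": -0.01, "spin": 0, "jaw": 1}, {"x": 0, "y": 0, "z": -0.03, "spin": 0, "jaw": 1}, {"x": 0, "y": 0, "z": -0.025, "spin": 0, "jaw": 1}, {"x": 0, "y": 0, "z": 0, "spin": 0, "jaw": 1}]}}

```text
time_s: 6.6
position: [0.5499, 0.2044, 0.2366]
tool_rot: [-3.107, -0.461, -0.008]
contact_force: [0.4, 0.4, -0.3]
gripper_width: 0.0002
```

Run:
```python
from plan import *
plan((.519,.335,.235))
o,f=snap('side','s4.png'); crop(f,210,220,370,350,5,'s4z.png')
```

```text
t 6.6 pos [0.5499 0.2044 0.2366] yaw 16.89 grip 0.0002 F [ 0.4  0.4 -0.3] tilt [ 5.1e-03  5.0e-04 -1.0e+00]
spin 0 shift [   8.4 -133.9    1.6] mm  rows>= 3
```

View pics/s4z.png

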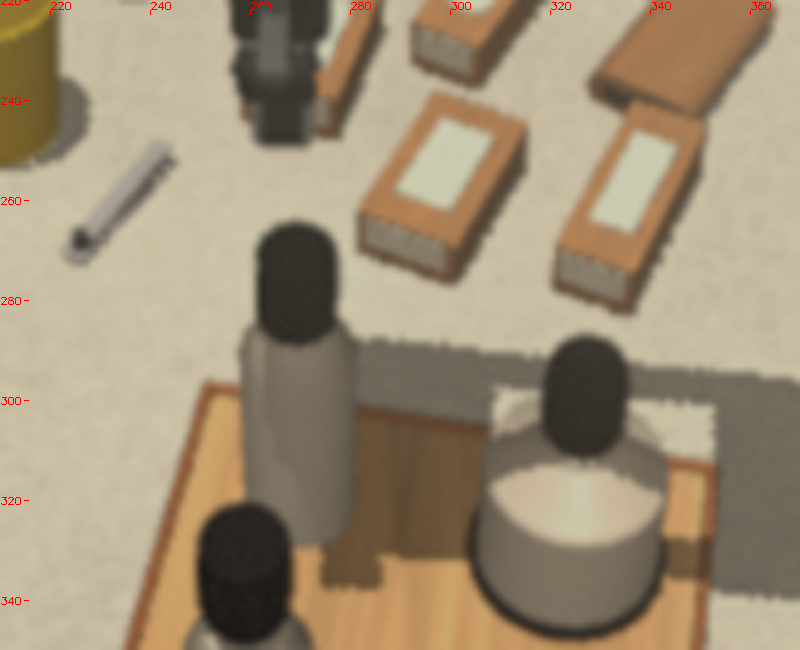

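Cap A is now down on its shoulder: the top moved from v=258 to v=264 and the neck no longer shows. B is next.

Request:
{"op": "play_rows", "data": {"targets": [{"x": 0.002, "y": -0.034, "z": 0, "spin": 0, "jaw": 1}, {"x": 0.002, "y": -0.034, "z": 0, "spin": 0, "jaw": 1}, {"x": 0.002, "y": -0.033, "z": 0, "spin": 0, "jaw": 1}, {"x": 0.002, "y": -0.033, "z": 0, "spin": 0, "jaw": 1}, {"x": 0, "y": 0, "z": 0.015, "spin": 0, "jaw": 1}, {"x": 0, "y": 0, "z": 0.015, "spin": 0, "jaw": 1}, {"x": 0, "y": 0, "z": 0, "spin": 0, "jaw": 1}]}}

```text
time_s: 7.52
position: [0.5155, 0.3327, 0.2007]
tool_rot: [3.106, 0.459, -0.01]
contact_force: [-0.5, -0.7, 0.1]
gripper_width: -0.0003
```

Request:
{"op": "play_rows", "data": {"targets": [{"x": 0, "y": 0, "z": 0.006, "spin": 0, "jaw": 1}, {"x": 0, "y": 0, "z": 0.006, "spin": 0, "jaw": 1}, {"x": 0, "y": 0, "z": 0.004, "spin": 0, "jaw": 1}, {"x": 0, "y": 0, "z": 0, "spin": 0, "jaw": 1}]}}

```text
time_s: 8.02
position: [0.5169, 0.3345, 0.1879]
tool_rot: [3.107, 0.461, -0.001]
contact_force: [-0.1, 0.1, 0.5]
gripper_width: -0.0
```

Request:
{"op": "play_rows", "data": {"targets": [{"x": 0, "y": 0, "z": 0.004, "spin": 0, "jaw": 1}, {"x": 0, "y": 0, "z": 0.004, "spin": 0, "jaw": 1}, {"x": 0, "y": 0, "z": 0, "spin": 0, "jaw": 1}]}}

```text
time_s: 8.4
position: [0.5173, 0.3348, 0.1808]
tool_rot: [-3.107, -0.461, -0.001]
contact_force: [-0.8, -0.7, 2.9]
gripper_width: 0.0003
```

Request:
{"op": "play_rows", "data": {"targets": [{"x": 0, "y": 0, "z": 0.004, "spin": 0, "jaw": 1}, {"x": 0, "y": 0, "z": 0.004, "spin": 0, "jaw": 1}, {"x": 0, "y": 0, "z": 0, "spin": 0, "jaw": 1}]}}

```text
time_s: 8.78
position: [0.5174, 0.3349, 0.1731]
tool_rot: [-3.107, -0.461, -0.002]
contact_force: [-0.4, -0.7, 4.2]
gripper_width: 0.0001
```

Request:
{"op": "play_rows", "data": {"targets": [{"x": 0, "y": 0, "z": 0.001, "spin": 0, "jaw": 1}, {"x": 0, "y": 0, "z": 0.001, "spin": 0, "jaw": 1}, {"x": 0, "y": 0, "z": 0.001, "spin": 0, "jaw": 1}, {"x": 0, "y": 0, "z": 0, "spin": 0, "jaw": 1}]}}

```text
time_s: 9.28
position: [0.519, 0.3356, 0.1731]
tool_rot: [-3.106, -0.461, -0.009]
contact_force: [-2.6, -1.0, 12.5]
gripper_width: 0.0001
```

B is home on the hard stop at 0.173 too. Now the squat cap.

Request:
{"op": "play_rows", "data": {"targets": [{"x": 0, "y": 0, "z": -0.01, "spin": 0, "jaw": 1}, {"x": 0, "y": 0, "z": -0.03, "spin": 0, "jaw": 1}, {"x": 0, "y": 0, "z": -0.03, "spin": 0, "jaw": -0.2}, {"x": 0, "y": 0, "z": 0, "spin": 0, "jaw": -0.2}]}}

```text
time_s: 9.78
position: [0.5185, 0.3354, 0.242]
tool_rot: [-3.106, -0.461, -0.008]
contact_force: [-0.5, 0.7, -0.5]
gripper_width: 0.036
```

Run:
```python
from plan import *
plan((.434,.192,.235))
```

```text
t 9.78 pos [0.5185 0.3354 0.242 ] yaw 16.89 grip 0.036 F [-0.5  0.7 -0.5] tilt [ 5.5e-03 -8.0e-04 -1.0e+00]
spin 0 shift [-122.6  112.6    6.3] mm  rows>= 3
```

Request:
{"op": "play_rows", "data": {"targets": [{"x": -0.03, "y": 0.028, "z": 0, "spin": 0, "jaw": -0.25}, {"x": -0.03, "y": 0.028, "z": 0, "spin": 0, "jaw": -0.25}, {"x": -0.031, "y": 0.028, "z": 0, "spin": 0, "jaw": -0.25}, {"x": -0.031, "y": 0.028, "z": 0, "spin": 0, "jaw": -0.25}, {"x": 0, "y": 0, "z": 0.03, "spin": 0, "jaw": -0.25}, {"x": 0, "y": 0, "z": 0.03, "spin": 0, "jaw": -0.25}, {"x": 0, "y": 0, "z": 0, "spin": 0, "jaw": -0.25}]}}

```text
time_s: 10.65
position: [0.4294, 0.1911, 0.1754]
tool_rot: [3.107, 0.461, -0.014]
contact_force: [-0.2, 0.2, -0.6]
gripper_width: 0.0533
```

Run:
```python
from plan import *
plan((.434,.192,.108))
o,f=snap('wrist','w5.png'); crop(f,180,180,380,330,4,'w5z.png')
o,f=snap('side','s5.png'); crop(f,240,220,390,350,5,'s5z.png')
```

```text
t 10.65 pos [0.4294 0.1911 0.1754] yaw 16.87 grip 0.0533 F [-0.2  0.2 -0.6] tilt [-9.1e-03 -6.0e-04 -1.0e+00]
spin 0 shift [ 5.3  0.5 67.3] mm  rows>= 2
```

View pics/w5z.png

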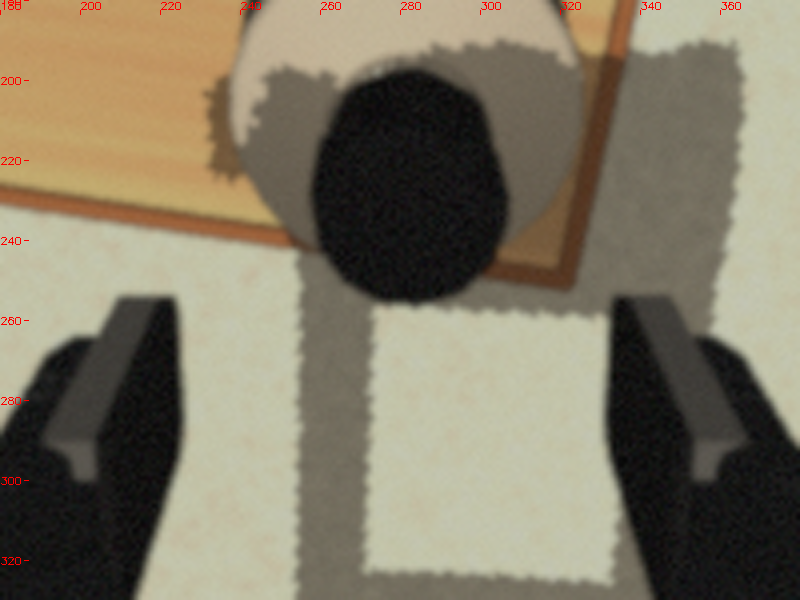

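View pics/s5z.png

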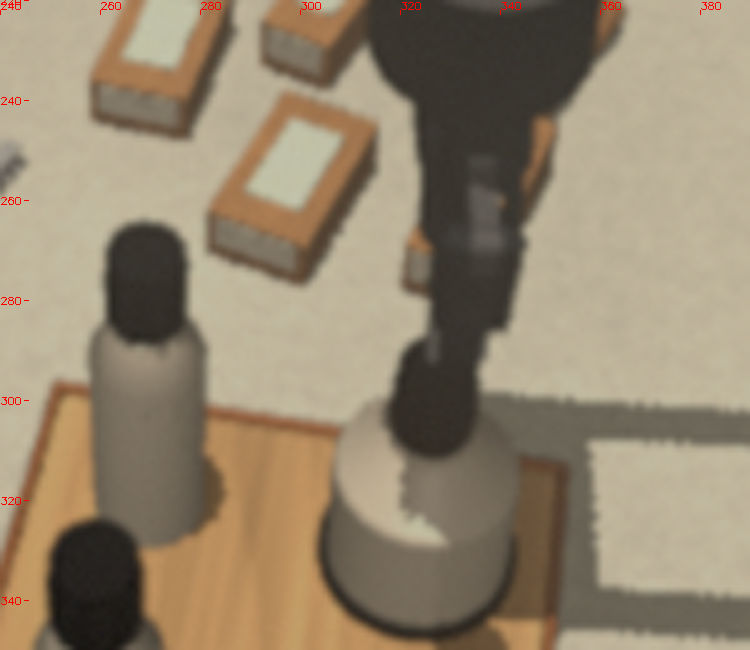

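Run:
```python
from plan import *
import pickle
f=manip.grab_frame('wrist');o=manip.get_obs()
for z in (.133,.138,.143): 
    p=onz(f,282,231.5,z,o); print(p, 'diam px', np.subtract(proj(f,p+[-.29*.016,.956*.016,0],o),proj(f,p+[.29*.016,-.956*.016,0],o)))
plan((.434,.190,.108))
```

```text
[0.436259   0.19156627 0.133     ] diam px [-4.84589468e+01 -3.93443583e-02]
[0.43797331 0.19215142 0.138     ] diam px [-4.97749691e+01 -4.04128515e-02]
[0.43968761 0.19273656 0.143     ] diam px [-5.11644665e+01 -4.15409999e-02]
t 10.8 pos [0.4333 0.1922 0.1798] yaw 16.9 grip 0.0535 F [-0.1  0.5  0.7] tilt [ 6.e-04  0.e+00 -1.e+00]
spin 0 shift [-0.   2.3 71.8] mm  rows>= 2
```

Request:
{"op": "play_rows", "data": {"targets": [{"x": 0.002, "y": 0.001, "z": 0.02, "spin": 0, "jaw": -0.25}, {"x": 0, "y": 0, "z": 0.02, "spin": 0, "jaw": -0.25}, {"x": 0, "y": 0, "z": 0.02, "spin": 0, "jaw": -0.25}, {"x": 0, "y": 0, "z": 0.01, "spin": 0, "jaw": -0.25}, {"x": 0, "y": 0, "z": 0, "spin": 0, "jaw": -0.25}, {"x": 0, "y": 0, "z": 0, "spin": 0, "jaw": -0.25}]}}

```text
time_s: 11.55
position: [0.436, 0.192, 0.1104]
tool_rot: [-3.107, -0.462, -0.003]
contact_force: [-0.5, 0.2, -0.3]
gripper_width: 0.0534
```

Request:
{"op": "play_rows", "data": {"targets": [{"x": 0, "y": 0, "z": 0, "spin": 0, "jaw": 1}, {"x": 0, "y": 0, "z": 0, "spin": 0, "jaw": 1}, {"x": 0, "y": 0, "z": 0, "spin": 0, "jaw": 1}, {"x": 0, "y": 0, "z": 0, "spin": 0, "jaw": 1}], "force": 50}}

```text
time_s: 12.05
position: [0.4363, 0.1907, 0.1104]
tool_rot: [3.105, 0.461, 0.003]
contact_force: [-0.0, -5.1, 3.6]
gripper_width: 0.0305
```

Gripped at about 31 mm wide. Now I'll pull up slowly.

Request:
{"op": "play_rows", "data": {"targets": [{"x": 0, "y": 0, "z": -0.003, "spin": 0, "jaw": 1}, {"x": 0, "y": 0, "z": -0.003, "spin": 0, "jaw": 1}, {"x": 0, "y": 0, "z": -0.003, "spin": 0, "jaw": 1}, {"x": 0, "y": 0, "z": -0.003, "spin": 0, "jaw": 1}, {"x": 0, "y": 0, "z": 0, "spin": 0, "jaw": 1}]}}

```text
time_s: 12.68
position: [0.4361, 0.1907, 0.1212]
tool_rot: [3.106, 0.461, 0.003]
contact_force: [3.9, -3.5, -3.3]
gripper_width: 0.0305
```

Request:
{"op": "play_rows", "data": {"targets": [{"x": 0, "y": 0, "z": -0.002, "spin": 0, "jaw": 1}, {"x": 0, "y": 0, "z": -0.002, "spin": 0, "jaw": 1}, {"x": 0, "y": 0, "z": -0.001, "spin": 0, "jaw": 1}, {"x": 0, "y": 0, "z": -0.001, "spin": 0, "jaw": 1}, {"x": 0, "y": 0, "z": 0, "spin": 0, "jaw": 1}]}}

```text
time_s: 13.3
position: [0.4361, 0.1907, 0.1268]
tool_rot: [3.106, 0.461, 0.004]
contact_force: [4.3, -4.5, -6.0]
gripper_width: 0.0302
```

Request:
{"op": "play_rows", "data": {"targets": [{"x": 0, "y": 0, "z": -0.001, "spin": 0, "jaw": 1}, {"x": 0, "y": 0, "z": -0.001, "spin": 0, "jaw": 1}, {"x": 0, "y": 0, "z": 0, "spin": 0, "jaw": 1}]}}

```text
time_s: 13.68
position: [0.436, 0.1907, 0.127]
tool_rot: [3.106, 0.461, 0.004]
contact_force: [9.4, -2.0, -17.8]
gripper_width: 0.0306
```

There's a hard stop at 0.127, with the pull rising to 18 N. I'll release, rise and check.

Request:
{"op": "play_rows", "data": {"targets": [{"x": 0, "y": 0, "z": 0.001, "spin": 0, "jaw": -0.25}, {"x": 0, "y": 0, "z": 0, "spin": 0, "jaw": -0.25}, {"x": 0, "y": 0, "z": 0, "spin": 0, "jaw": -0.25}, {"x": 0, "y": 0, "z": 0, "spin": 0, "jaw": -0.25}, {"x": 0, "y": 0, "z": -0.04, "spin": 0, "jaw": -0.25}, {"x": 0, "y": 0, "z": -0.04, "spin": 0, "jaw": -0.25}, {"x": 0, "y": 0, "z": -0.04, "spin": 0, "jaw": -0.25}, {"x": 0, "y": 0, "z": -0.02, "spin": 0, "jaw": -0.25}]}}

```text
time_s: 14.68
position: [0.4362, 0.1921, 0.2715]
tool_rot: [-3.107, -0.462, -0.008]
contact_force: [-0.5, 0.1, -0.3]
gripper_width: 0.0536
```

Run:
```python
from plan import *
plan((.5,-.06,.34))
o,f=snap('side','s6.png'); crop(f,220,250,370,390,5,'s6z.png'); o,f2=snap('scene','c6.png'); crop(f2,330,180,450,280,6,'c6z.png')
```

```text
t 14.68 pos [0.4362 0.1921 0.2715] yaw 16.9 grip 0.0536 F [-0.5  0.1 -0.3] tilt [ 4.9e-03  2.0e-04 -1.0e+00]
spin 0 shift [-11.9 259.8 -68.6] mm  rows>= 5
```

View pics/s6z.png

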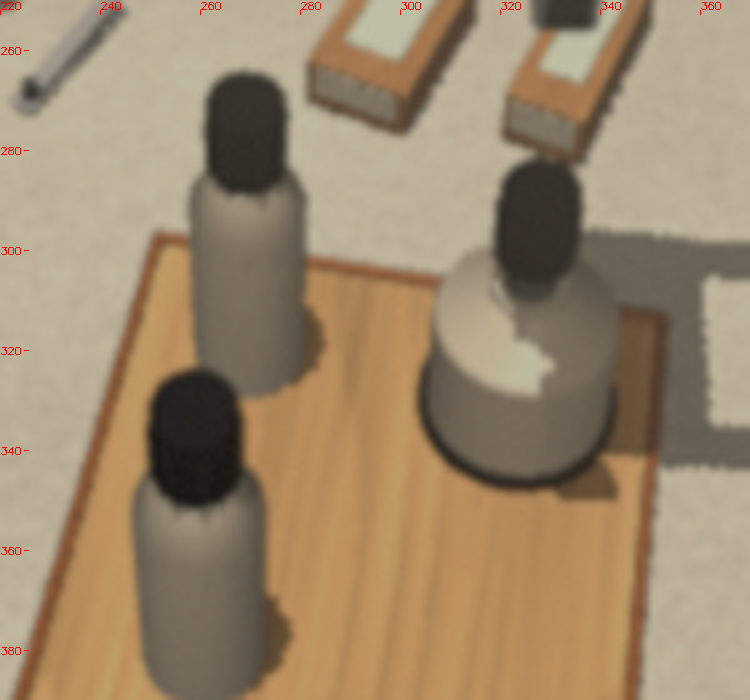

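View pics/c6z.png

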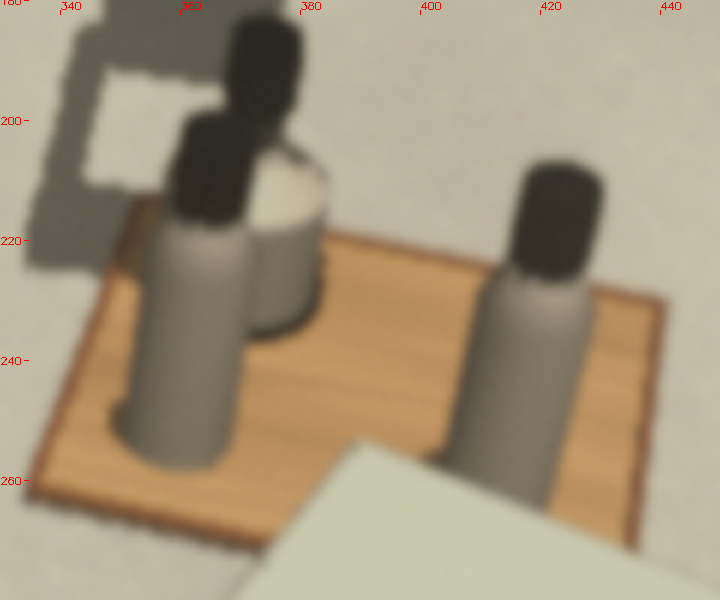

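Run:
```python
from plan import *
import pickle
sd0=pickle.load(open('side0.pkl','rb'))[1];sc0=pickle.load(open('scene0.pkl','rb'))[1]
sd1={**sd0,'image':cv2.cvtColor(cv2.imread('pics/s6.png'),cv2.COLOR_BGR2RGB)};sc1={**sc0,'image':cv2.cvtColor(cv2.imread('pics/c6.png'),cv2.COLOR_BGR2RGB)}
def top(f,u0,u1,v0,v1):
    g=cv2.cvtColor(f['image'],cv2.COLOR_RGB2GRAY).astype(float)[v0:v1,u0:u1].mean(1)
    t=(g[:3].mean()+g.min())/2; i=np.where(g<t)[0][0]; return v0+i-1+(g[i-1]-t)/(g[i-1]-g[i])
def pred(f,p):return proj(f,p)[1]
for n,a,b,box,p,z0,z1 in [('A sd',sd0,sd1,(264,271,250,275),(.548,.203),.191,.173),('S sd',sd0,sd1,(323,330,275,300),(.4355,.1915),.133,.151),('S sc',sc0,sc1,(371,377,178,198),(.4355,.1915),.133,.151),('A sc',sc0,sc1,(362,368,186,208),(.548,.203),.191,.173)]:
    print(n,top(a,*box),top(b,*box),'pred d',pred(a,(*p,z1))-pred(a,(*p,z0)))
```

```text
A sd 257.8775862068965 264.29472140762465 pred d 6.356588931167664
S sd 287.6350806451613 282.29619565217394 pred d -5.959849813054859
S sc 187.40287356321838 182.25 pred d -5.73928265860647
A sc 191.79722222222222 198.9873511904762 pred d 6.204363926055549
```

The measured rise is about 16.2 mm in the images, and the arm travelled 16.6 mm to the hard stop, so the caps are set. Next is the litter: bin position first, then an overview with yaw at about 82°.

Run:
```python
from plan import *
import pickle
sd0=pickle.load(open('side0.pkl','rb'))[1];sc0=pickle.load(open('scene0.pkl','rb'))[1]
for f,c in ((sc0,[(142,165.5),(196,135),(239.5,148),(190,184)]),(sd0,[(316,157),(335.5,126),(415,143)])):
    for u,v in c: print(onz(f,u,v,.1).round(4))
plan((.436,.19,.34),(.50,-.17,.34,None),(.50,-.17,.34,82))
```

```text
[ 0.5672 -0.4821  0.1   ]
[ 0.3236 -0.4578  0.1   ]
[ 0.3343 -0.282   0.1   ]
[ 0.5852 -0.2945  0.1   ]
[ 0.5829 -0.2958  0.1   ]
[ 0.5691 -0.4799  0.1   ]
[ 0.324  -0.4616  0.1   ]
t 14.78 pos [0.4369 0.1922 0.2716] yaw 16.9 grip 0.0536 F [-0.   0.3 -0.9] tilt [ 7.e-03  3.e-04 -1.e+00]
spin 0 shift [ -1.    1.9 -68.4] mm  rows>= 2
spin 0 shift [-4.340e+01  3.631e+02 -2.000e-01] mm  rows>= 6
spin -65.1 shift [0. 0. 0.] mm  rows>= 0
```

Request:
{"op": "play_rows", "data": {"targets": [{"x": 0, "y": 0.01, "z": -0.035, "spin": 0, "jaw": -0.25}, {"x": 0, "y": 0.03, "z": -0.033, "spin": 0, "jaw": -0.25}, {"x": -0.005, "y": 0.05, "z": 0, "spin": 0, "jaw": -0.25}, {"x": -0.005, "y": 0.05, "z": 0, "spin": 0, "jaw": -0.25}, {"x": -0.006, "y": 0.05, "z": 0, "spin": 0, "jaw": -0.25}, {"x": -0.006, "y": 0.05, "z": 0, "spin": 0, "jaw": -0.25}, {"x": -0.006, "y": 0.05, "z": 0, "spin": 0, "jaw": -0.25}, {"x": -0.006, "y": 0.05, "z": 0, "spin": 0, "jaw": -0.25}]}}

```text
time_s: 15.78
position: [0.5009, -0.1449, 0.3346]
tool_rot: [-3.106, -0.461, 0.003]
contact_force: [1.6, -0.3, 0.5]
gripper_width: 0.0533
```

Request:
{"op": "play_rows", "data": {"targets": [{"x": -0.01, "y": 0.02, "z": 0, "spin": -9.3, "jaw": -0.25}, {"x": 0, "y": 0, "z": 0, "spin": -9.3, "jaw": -0.25}, {"x": 0, "y": 0, "z": 0, "spin": -9.3, "jaw": -0.25}, {"x": 0, "y": 0, "z": 0, "spin": -9.3, "jaw": -0.25}, {"x": 0, "y": 0, "z": 0, "spin": -9.3, "jaw": -0.25}, {"x": 0, "y": 0, "z": 0, "spin": -9.3, "jaw": -0.25}, {"x": 0, "y": 0, "z": 0, "spin": -9.3, "jaw": -0.25}, {"x": 0, "y": 0, "z": 0, "spin": 0, "jaw": -0.25}]}}

```text
time_s: 16.77
position: [0.4971, -0.1653, 0.3347]
tool_rot: [-2.371, -2.057, 0.001]
contact_force: [-0.5, -0.6, -0.4]
gripper_width: 0.0536
```

```bash
cat > lit.py <<'E'
from plan import *
def look(fn):
    manip.grab_frame('wrist'); o,f=snap('wrist',fn); plan()
    hsv=cv2.cvtColor(f['image'],cv2.COLOR_RGB2HSV)
    m=((hsv[...,0]<20)&(hsv[...,1]>90)&(hsv[...,2]>90)).astype(np.uint8)
    lab=((hsv[...,1]<60)&(hsv[...,2]>150)).astype(np.uint8)
    m=cv2.morphologyEx(m,cv2.MORPH_CLOSE,np.ones((3,3)))
    vis=cv2.cvtColor(f['image'],cv2.COLOR_RGB2BGR)
    cs,_=cv2.findContours(m,cv2.RETR_EXTERNAL,cv2.CHAIN_APPROX_NONE)
    i=0
    for c in cs:
        if cv2.contourArea(c)<300: continue
        for z in (.033,):
            q=np.array([onz(f,float(p[0][0]),float(p[0][1]),z,o)[:2] for p in c],np.float32)
            (cx,cy),(a,b),an=cv2.minAreaRect(q)
            if max(a,b)>.16: continue
            # long axis dir
            box=cv2.boxPoints(((cx,cy),(a,b),an)); e=[box[1]-box[0],box[2]-box[1]]; L=max(e,key=np.linalg.norm)
            ang=np.degrees(np.arctan2(L[1],L[0]))%180
            print(i,'ctr@.033 %.4f %.4f  L %.3f W %.3f ang %.1f'%(cx,cy,max(a,b),min(a,b),ang),'px',c.mean(0)[0].round())
        cv2.drawContours(vis,[c],-1,(255,0,0),1); cv2.putText(vis,str(i),tuple(int(t) for t in c.mean(0)[0]),0,.5,(0,0,255)); i+=1
    cv2.imwrite('pics/'+fn,vis)
    return o,f
if __name__=='__main__': look(sys.argv[1])
E
python3 lit.py w7.png
```

```text
t 16.88 pos [ 0.4972 -0.1654  0.3353] yaw 81.85 grip 0.0532 F [0.  0.1 0.4] tilt [ 6.0e-04 -1.5e-03 -1.0e+00]
1 ctr@.033 0.4511 -0.1226  L 0.097 W 0.056 ang 75.0 px [242. 149.]
2 ctr@.033 0.5536 -0.1229  L 0.103 W 0.041 ang 79.0 px [314. 138.]
3 ctr@.033 0.7879 -0.1042  L 0.066 W 0.061 ang 91.3 px [478. 102.]
4 ctr@.033 0.6283 -0.0551  L 0.089 W 0.052 ang 92.1 px [364.  79.]
5 ctr@.033 0.4500 -0.0026  L 0.105 W 0.041 ang 82.7 px [226.  57.]
6 ctr@.033 0.5377 0.0111  L 0.085 W 0.051 ang 82.8 px [291.  36.]
```

View pics/w7.png

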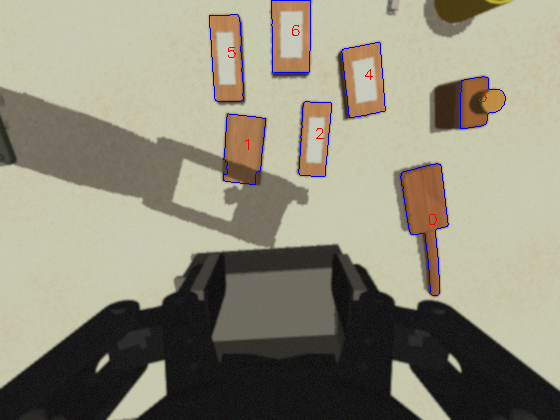

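The wrist view shows five pieces: 1 is the core (244,149), 2 paste (314,138), 4 soap (364,79), 5 paste (226,57) and 6 soap (291,36). These agree with the side-camera positions to about 3 mm. Paste #2 goes first.

```bash
python3 -c "
from plan import *
plan((.555,-.123,.12,79),(.555,-.123,.008),(.555,-.123,.19),(.51,-.379,.19))"
```

```text
t 16.88 pos [ 0.4972 -0.1654  0.3353] yaw 81.85 grip 0.0532 F [0.  0.1 0.4] tilt [ 6.0e-04 -1.5e-03 -1.0e+00]
spin 2.9 shift [ 52.5  48.9 215.3] mm  rows>= 4
spin 0 shift [-1.00e-01  2.00e-01  1.12e+02] mm  rows>= 2
spin 0 shift [ 1.00e-01 -3.00e-01 -1.82e+02] mm  rows>= 3
spin 0 shift [-2.599e+02  4.700e+00 -1.000e-01] mm  rows>= 5
```

Request:
{"op": "play_rows", "data": {"targets": [{"x": 0, "y": 0, "z": 0, "spin": 2.9, "jaw": -0.4}, {"x": 0.012, "y": 0.012, "z": 0.045, "spin": 0, "jaw": -0.4}, {"x": 0.014, "y": 0.012, "z": 0.045, "spin": 0, "jaw": -0.4}, {"x": 0.014, "y": 0.013, "z": 0.045, "spin": 0, "jaw": -0.4}, {"x": 0.0125, "y": 0.012, "z": 0.045, "spin": 0, "jaw": -0.4}, {"x": 0, "y": 0, "z": 0.035, "spin": 0, "jaw": -0.4}, {"x": 0, "y": 0, "z": 0, "spin": 0, "jaw": -0.4}, {"x": 0, "y": 0, "z": 0, "spin": 0, "jaw": -0.4}]}}

```text
time_s: 17.88
position: [0.5565, -0.1238, 0.1226]
tool_rot: [2.422, 1.998, 0.002]
contact_force: [0.5, 0.1, 0.6]
gripper_width: 0.0599
```

Run:
```python
from plan import *
plan((.555,-.123,.008))
o,f=snap('wrist','w8.png')
```

```text
t 17.88 pos [ 0.5565 -0.1238  0.1226] yaw 79.04 grip 0.0599 F [0.5 0.1 0.6] tilt [-4.0e-04  2.1e-03 -1.0e+00]
spin 0 shift [  0.5  -1.9 114.6] mm  rows>= 2
```

View pics/w8.png

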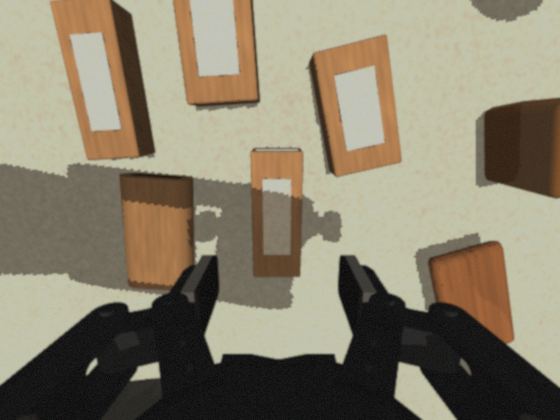

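Paste #2 is centred between the fingers, at u≈276. I'll descend and grip.

Request:
{"op": "play_rows", "data": {"targets": [{"x": 0, "y": -0.001, "z": 0.04, "spin": 0, "jaw": -0.4}, {"x": 0, "y": 0, "z": 0.04, "spin": 0, "jaw": -0.4}, {"x": 0, "y": 0, "z": 0.025, "spin": 0, "jaw": -0.4}, {"x": 0, "y": 0, "z": 0.009, "spin": 0, "jaw": -0.4}, {"x": 0, "y": 0, "z": 0, "spin": 0, "jaw": 1}, {"x": 0, "y": 0, "z": 0, "spin": 0, "jaw": 1}, {"x": 0, "y": 0, "z": 0, "spin": 0, "jaw": 1}, {"x": 0, "y": 0, "z": 0, "spin": 0, "jaw": 1}], "force": 35}}

```text
time_s: 18.92
position: [0.556, -0.1236, 0.0089]
tool_rot: [2.421, 1.999, 0.002]
contact_force: [0.4, 0.0, 5.2]
gripper_width: 0.0392
```

Request:
{"op": "play_rows", "data": {"targets": [{"x": 0, "y": 0, "z": -0.03, "spin": 0, "jaw": 1}, {"x": 0, "y": 0, "z": -0.04, "spin": 0, "jaw": 1}, {"x": 0, "y": 0, "z": -0.045, "spin": 0, "jaw": 1}, {"x": 0, "y": 0, "z": -0.045, "spin": 0, "jaw": 1}, {"x": 0, "y": 0, "z": -0.02, "spin": 0, "jaw": 1}, {"x": 0, "y": 0, "z": 0, "spin": 0, "jaw": 1}]}}

```text
time_s: 19.68
position: [0.5559, -0.1236, 0.1895]
tool_rot: [2.419, 1.998, 0.004]
contact_force: [0.1, 0.0, -1.3]
gripper_width: 0.0392
```

Request:
{"op": "play_rows", "data": {"targets": [{"x": -0.043, "y": 0, "z": 0, "spin": 0, "jaw": 1}, {"x": -0.043, "y": 0, "z": 0, "spin": 0, "jaw": 1}, {"x": -0.043, "y": 0, "z": 0, "spin": 0, "jaw": 1}, {"x": -0.043, "y": 0, "z": 0, "spin": 0, "jaw": 1}, {"x": -0.043, "y": 0, "z": 0, "spin": 0, "jaw": 1}, {"x": -0.043, "y": 0, "z": 0, "spin": 0, "jaw": 1}, {"x": 0, "y": 0, "z": 0, "spin": 0, "jaw": 1}]}}

```text
time_s: 20.55
position: [0.5038, -0.3787, 0.1847]
tool_rot: [-2.424, -1.993, 0.002]
contact_force: [0.7, -0.6, 0.2]
gripper_width: 0.0393
```

Run:
```python
from plan import *
plan((.505,-.379,.06))
o,f=snap('wrist','w9.png')
```

```text
t 20.55 pos [ 0.5038 -0.3787  0.1847] yaw 78.85 grip 0.0393 F [ 0.7 -0.6  0.2] tilt [ 0.0012 -0.0031 -1.    ]
spin 0 shift [ -0.3   1.6 124.7] mm  rows>= 2
```

View pics/w9.png

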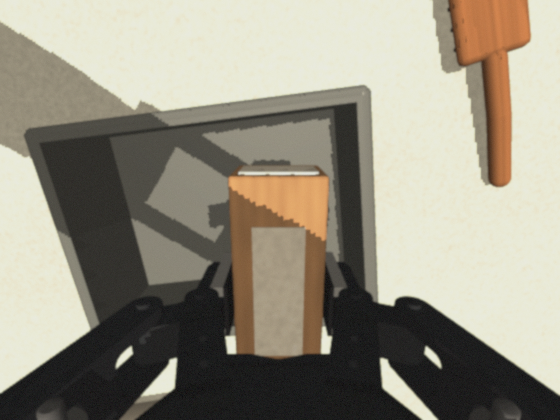

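It's held over the bin's right part, inside the rim. Lower and release.

Request:
{"op": "play_rows", "data": {"targets": [{"x": 0, "y": 0, "z": 0.04, "spin": 0, "jaw": 1}, {"x": 0, "y": 0, "z": 0.04, "spin": 0, "jaw": 1}, {"x": 0, "y": 0, "z": 0.05, "spin": 0, "jaw": 1}, {"x": 0, "y": 0, "z": 0.01, "spin": 0, "jaw": 1}, {"x": 0, "y": 0, "z": 0, "spin": 0, "jaw": -0.25}, {"x": 0, "y": 0, "z": 0, "spin": 0, "jaw": -0.25}, {"x": 0, "y": 0, "z": 0, "spin": 0, "jaw": -0.25}]}}

```text
time_s: 21.48
position: [0.5073, -0.3777, 0.0499]
tool_rot: [2.419, 1.997, 0.001]
contact_force: [-0.4, -0.1, 0.0]
gripper_width: 0.053
```

Request:
{"op": "play_rows", "data": {"targets": [{"x": 0, "y": 0, "z": -0.05, "spin": 0, "jaw": -0.25}, {"x": 0, "y": 0, "z": -0.06, "spin": 0, "jaw": -0.25}, {"x": 0, "y": 0, "z": -0.06, "spin": 0, "jaw": -0.25}, {"x": 0.04, "y": -0.005, "z": -0.06, "spin": 0, "jaw": -0.5}, {"x": 0.05, "y": -0.005, "z": -0.03, "spin": 0, "jaw": -0.5}, {"x": 0.05, "y": -0.005, "z": -0.02, "spin": 0, "jaw": -0.5}, {"x": 0.05, "y": -0.005, "z": 0, "spin": 0, "jaw": -0.5}, {"x": 0, "y": 0, "z": 0, "spin": 0, "jaw": -0.5}]}}

```text
time_s: 22.48
position: [0.5224, -0.1885, 0.3216]
tool_rot: [2.415, 2.004, 0.003]
contact_force: [-0.9, -1.0, 1.4]
gripper_width: 0.0642
```

```bash
python3 lit.py w10.png
```

```text
t 22.57 pos [ 0.5219 -0.1914  0.3205] yaw 79.16 grip 0.064 F [-0.3 -0.5 -0.4] tilt [-0.0013  0.0022 -1.    ]
0 ctr@.033 0.5037 -0.3788  L 0.099 W 0.041 ang 79.1 px [289. 293.]
2 ctr@.033 0.4526 -0.1233  L 0.097 W 0.056 ang 75.1 px [218. 138.]
3 ctr@.033 0.7848 -0.1021  L 0.066 W 0.059 ang 90.2 px [460.  72.]
4 ctr@.033 0.6285 -0.0555  L 0.089 W 0.052 ang 92.2 px [340.  56.]
5 ctr@.033 0.5364 -0.0014  L 0.060 W 0.050 ang 82.6 px [261.  27.]
6 ctr@.033 0.4493 -0.0052  L 0.099 W 0.040 ang 82.6 px [194.  42.]
```

View pics/w10.png

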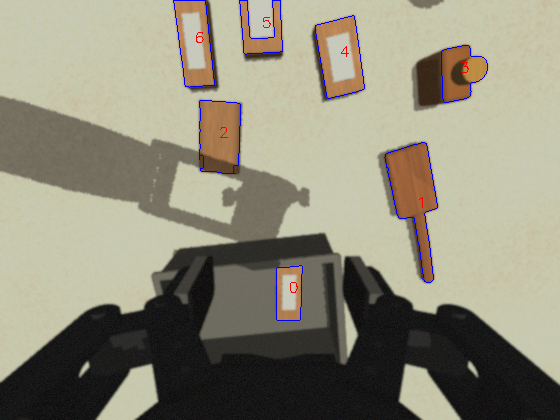

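Paste is in the bin at (289,293). The core comes next.

```bash
python3 -c "
from plan import *
plan((.453,-.119,.12,77.5))"
```

```text
t 22.57 pos [ 0.5219 -0.1914  0.3205] yaw 79.16 grip 0.064 F [-0.3 -0.5 -0.4] tilt [-0.0013  0.0022 -1.    ]
spin 1.7 shift [ 56.  -83.4 200.2] mm  rows>= 4
```

Request:
{"op": "play_rows", "data": {"targets": [{"x": 0, "y": 0, "z": 0, "spin": 1.7, "jaw": -0.75}, {"x": 0.014, "y": -0.021, "z": 0.045, "spin": 0, "jaw": -0.75}, {"x": 0.014, "y": -0.021, "z": 0.045, "spin": 0, "jaw": -0.75}, {"x": 0.014, "y": -0.021, "z": 0.045, "spin": 0, "jaw": -0.75}, {"x": 0.014, "y": -0.02, "z": 0.045, "spin": 0, "jaw": -0.75}, {"x": 0, "y": 0, "z": 0.02, "spin": 0, "jaw": -0.75}, {"x": 0, "y": 0, "z": 0, "spin": 0, "jaw": -0.75}, {"x": 0, "y": 0, "z": 0, "spin": 0, "jaw": -0.75}]}}

```text
time_s: 23.58
position: [0.4541, -0.1201, 0.1203]
tool_rot: [2.452, 1.961, 0.001]
contact_force: [0.5, -0.4, 0.1]
gripper_width: 0.0748
```

Run:
```python
from plan import *
plan((.453,-.119,.005))
o,f=snap('wrist','w11.png')
```

```text
t 23.57 pos [ 0.4541 -0.1201  0.1203] yaw 77.29 grip 0.0748 F [ 0.5 -0.4  0.1] tilt [-6.0e-04  2.1e-03 -1.0e+00]
spin 0 shift [  0.9  -1.6 115.3] mm  rows>= 2
```

View pics/w11.png

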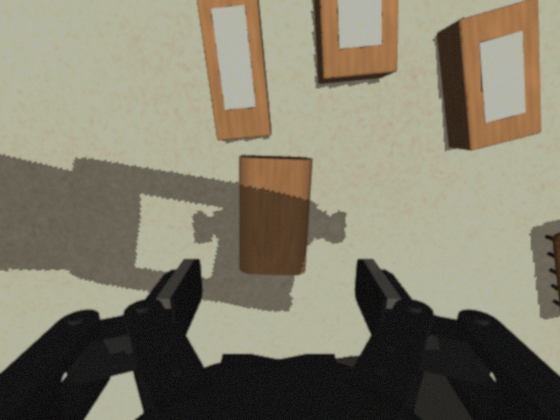

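Request:
{"op": "play_rows", "data": {"targets": [{"x": 0, "y": -0.002, "z": 0.04, "spin": 0, "jaw": -0.75}, {"x": 0, "y": 0, "z": 0.04, "spin": 0, "jaw": -0.75}, {"x": 0, "y": 0, "z": 0.025, "spin": 0, "jaw": -0.75}, {"x": 0, "y": 0, "z": 0.01, "spin": 0, "jaw": -0.75}, {"x": 0, "y": 0, "z": 0, "spin": 0, "jaw": 1}, {"x": 0, "y": 0, "z": 0, "spin": 0, "jaw": 1}, {"x": 0, "y": 0, "z": 0, "spin": 0, "jaw": 1}, {"x": 0, "y": 0, "z": 0, "spin": 0, "jaw": 1}]}}

```text
time_s: 24.62
position: [0.4518, -0.1187, 0.0051]
tool_rot: [2.45, 1.963, 0.001]
contact_force: [0.9, 1.0, 2.8]
gripper_width: 0.0575
```

Request:
{"op": "play_rows", "data": {"targets": [{"x": 0, "y": 0, "z": -0.03, "spin": 0, "jaw": 1}, {"x": 0, "y": 0, "z": -0.04, "spin": 0, "jaw": 1}, {"x": 0, "y": 0, "z": -0.045, "spin": 0, "jaw": 1}, {"x": 0, "y": 0, "z": -0.045, "spin": 0, "jaw": 1}, {"x": 0, "y": 0, "z": -0.02, "spin": 0, "jaw": 1}, {"x": 0, "y": 0, "z": 0, "spin": 0, "jaw": 1}]}}

```text
time_s: 25.38
position: [0.4524, -0.1189, 0.1862]
tool_rot: [2.448, 1.961, 0.004]
contact_force: [-0.1, -0.2, -0.9]
gripper_width: 0.0577
```

Run:
```python
from plan import *
plan((.385,-.375,.19))
o,f=snap('wrist','w12.png')
```

```text
t 25.38 pos [ 0.4524 -0.1189  0.1862] yaw 77.4 grip 0.0577 F [-0.1 -0.2 -0.9] tilt [-0.0011  0.0049 -1.    ]
spin 0 shift [-264.6   -9.9   -3.5] mm  rows>= 5
```

View pics/w12.png

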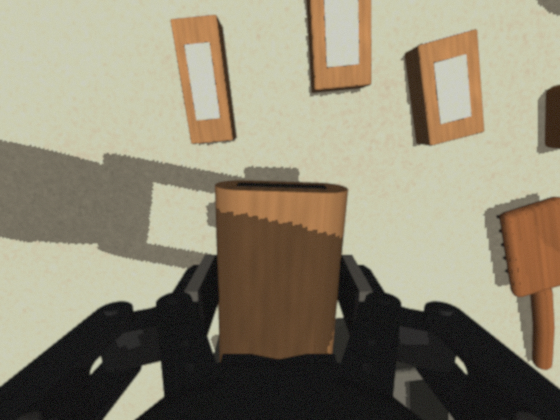

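Request:
{"op": "play_rows", "data": {"targets": [{"x": -0.044, "y": 0.001, "z": 0, "spin": 0, "jaw": 1}, {"x": -0.044, "y": 0.001, "z": 0, "spin": 0, "jaw": 1}, {"x": -0.044, "y": 0.001, "z": 0, "spin": 0, "jaw": 1}, {"x": -0.044, "y": 0.001, "z": 0, "spin": 0, "jaw": 1}, {"x": -0.043, "y": 0.001, "z": 0, "spin": 0, "jaw": 1}, {"x": -0.043, "y": 0, "z": 0, "spin": 0, "jaw": 1}, {"x": 0, "y": 0, "z": 0, "spin": 0, "jaw": 1}, {"x": 0, "y": 0, "z": 0, "spin": 0, "jaw": 1}]}}

```text
time_s: 26.42
position: [0.3979, -0.3738, 0.1822]
tool_rot: [-2.449, -1.961, -0.001]
contact_force: [0.6, -0.5, -1.0]
gripper_width: 0.0574
```

Run:
```python
from plan import *
plan((.40,-.376,.06))
o,f=snap('wrist','w13.png')
```

```text
t 26.43 pos [ 0.3979 -0.3738  0.1822] yaw 77.37 grip 0.0574 F [ 0.6 -0.5 -1. ] tilt [ 0.003  -0.0029 -1.    ]
spin 0 shift [ -2.1   2.8 122.1] mm  rows>= 2
```

View pics/w13.png

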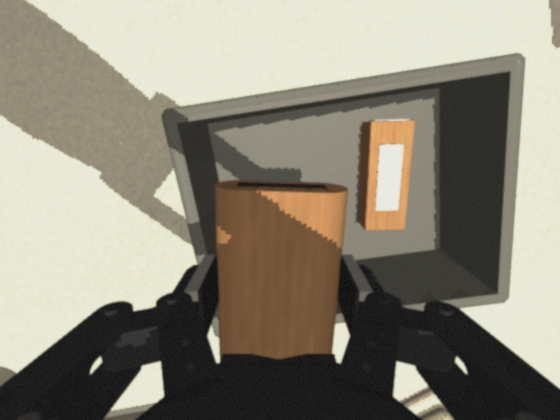

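Request:
{"op": "play_rows", "data": {"targets": [{"x": 0, "y": 0.004, "z": 0.03, "spin": 0, "jaw": 1}, {"x": 0, "y": 0, "z": 0.04, "spin": 0, "jaw": 1}, {"x": 0, "y": 0, "z": 0.04, "spin": 0, "jaw": 1}, {"x": 0, "y": 0, "z": 0.02, "spin": 0, "jaw": 1}, {"x": 0, "y": 0, "z": 0, "spin": 0, "jaw": 1}, {"x": 0, "y": 0, "z": 0, "spin": 0, "jaw": -0.55}, {"x": 0, "y": 0, "z": 0, "spin": 0, "jaw": -0.55}, {"x": 0, "y": 0, "z": 0, "spin": 0, "jaw": -0.55}]}}

```text
time_s: 27.48
position: [0.4033, -0.3766, 0.0554]
tool_rot: [2.45, 1.963, -0.0]
contact_force: [-0.2, 0.3, 0.2]
gripper_width: 0.0663
```

Request:
{"op": "play_rows", "data": {"targets": [{"x": 0, "y": 0, "z": -0.05, "spin": 0, "jaw": -0.55}, {"x": 0, "y": 0, "z": -0.06, "spin": 0, "jaw": -0.55}, {"x": 0, "y": 0, "z": -0.06, "spin": 0, "jaw": -0.55}, {"x": 0.04, "y": 0.02, "z": -0.06, "spin": 0, "jaw": -0.55}, {"x": 0.045, "y": 0.02, "z": -0.04, "spin": 0, "jaw": -0.55}, {"x": 0.05, "y": 0.03, "z": 0, "spin": 0, "jaw": -0.55}, {"x": 0.055, "y": 0.03, "z": 0, "spin": 0, "jaw": -0.55}, {"x": 0.055, "y": 0.02, "z": 0, "spin": 0, "jaw": -0.55}]}}

```text
time_s: 28.48
position: [0.5693, -0.1681, 0.3145]
tool_rot: [2.451, 1.963, 0.001]
contact_force: [1.2, -0.2, 0.4]
gripper_width: 0.0662
```

```bash
python3 lit.py w14.png
```

```text
t 28.57 pos [ 0.5704 -0.1643  0.3141] yaw 77.81 grip 0.0663 F [0.5 0.  0.1] tilt [ 0.0024  0.0014 -1.    ]
0 ctr@.033 0.4121 -0.3789  L 0.101 W 0.044 ang 76.1 px [213. 329.]
1 ctr@.033 0.5020 -0.3822  L 0.093 W 0.040 ang 77.7 px [265. 321.]
3 ctr@.033 0.7783 -0.1047  L 0.066 W 0.053 ang 89.8 px [418. 104.]
4 ctr@.033 0.6288 -0.0552  L 0.089 W 0.052 ang 92.1 px [303.  89.]
5 ctr@.033 0.4008 0.0010  L 0.105 W 0.040 ang 82.6 px [122.  83.]
6 ctr@.033 0.5393 0.0131  L 0.089 W 0.052 ang 82.5 px [223.  48.]
```

View pics/w14.png

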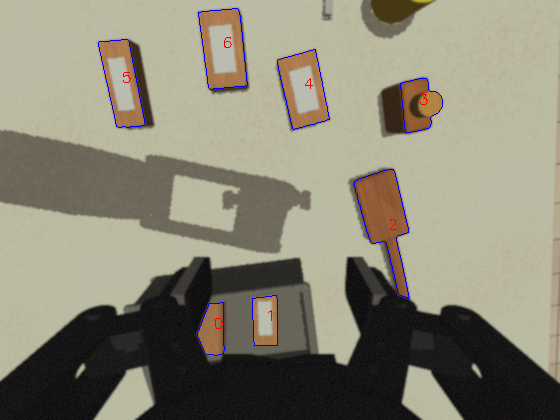

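Both pieces are in the bin. Piece 5 has been knocked from x=0.450 to x=0.401 and will be re-measured when I get to it. Soap #4 is next.

```bash
python3 -c "
from plan import *
plan((.629,-.055,.12,92))"
```

```text
t 28.57 pos [ 0.5704 -0.1643  0.3141] yaw 77.81 grip 0.0663 F [0.5 0.  0.1] tilt [ 0.0024  0.0014 -1.    ]
spin -14.2 shift [106.8  62.  194.4] mm  rows>= 4
```

Request:
{"op": "play_rows", "data": {"targets": [{"x": 0, "y": 0, "z": 0, "spin": -7.1, "jaw": -0.6}, {"x": 0, "y": 0, "z": 0, "spin": -7.1, "jaw": -0.6}, {"x": 0.026, "y": 0.015, "z": 0.045, "spin": 0, "jaw": -0.6}, {"x": 0.027, "y": 0.016, "z": 0.045, "spin": 0, "jaw": -0.6}, {"x": 0.027, "y": 0.016, "z": 0.045, "spin": 0, "jaw": -0.6}, {"x": 0.027, "y": 0.015, "z": 0.045, "spin": 0, "jaw": -0.6}, {"x": 0, "y": 0, "z": 0.015, "spin": 0, "jaw": -0.6}, {"x": 0, "y": 0, "z": 0, "spin": 0, "jaw": -0.6}]}}

```text
time_s: 29.58
position: [0.626, -0.0617, 0.1178]
tool_rot: [-2.19, -2.25, 0.003]
contact_force: [-0.5, -0.1, 0.6]
gripper_width: 0.0682
```

Run:
```python
from plan import *
manip.grab_frame('wrist');plan((.629,-.055,.008))
o,f=snap('wrist','w15.png')
```

```text
t 29.62 pos [ 0.6273 -0.0622  0.1196] yaw 91.53 grip 0.0685 F [ 0.  -0.   0.2] tilt [-9.e-04  9.e-04 -1.e+00]
spin 0 shift [  7.2   1.8 111.6] mm  rows>= 2
```

View pics/w15.png

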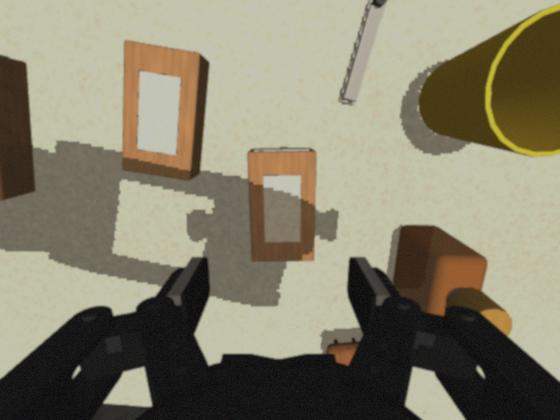

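Run:
```python
from plan import *
f=manip.grab_frame('wrist');o=manip.get_obs()
for p in [(393,285),(402,227),(425,298)]: print(onz(f,*p,0,o).round(4))
for p in [(437,226),(484,263)]: print(onz(f,*p,.085,o).round(4))
```

```text
[ 0.7422 -0.1382  0.    ]
[ 0.7426 -0.0786  0.    ]
[ 0.7757 -0.1517  0.    ]
[ 0.7266 -0.049   0.085 ]
[ 0.7612 -0.0733  0.085 ]
```

The perfume's left edge is at x≥0.727 and the fingers reach 0.68, so it clears.

Request:
{"op": "play_rows", "data": {"targets": [{"x": 0.007, "y": 0.001, "z": 0.03, "spin": 0, "jaw": -0.6}, {"x": 0, "y": 0, "z": 0.04, "spin": 0, "jaw": -0.6}, {"x": 0, "y": 0, "z": 0.03, "spin": 0, "jaw": -0.6}, {"x": 0, "y": 0, "z": 0.011, "spin": 0, "jaw": -0.6}, {"x": 0, "y": 0, "z": 0, "spin": 0, "jaw": 1}, {"x": 0, "y": 0, "z": 0, "spin": 0, "jaw": 1}, {"x": 0, "y": 0, "z": 0, "spin": 0, "jaw": 1}, {"x": 0, "y": 0, "z": 0, "spin": 0, "jaw": 1}]}}

```text
time_s: 30.72
position: [0.6286, -0.0539, 0.0087]
tool_rot: [2.189, 2.251, 0.001]
contact_force: [-1.0, -0.0, 1.5]
gripper_width: 0.0513
```

Request:
{"op": "play_rows", "data": {"targets": [{"x": 0, "y": 0, "z": -0.03, "spin": 0, "jaw": 1}, {"x": 0, "y": 0, "z": -0.04, "spin": 0, "jaw": 1}, {"x": 0, "y": 0, "z": -0.045, "spin": 0, "jaw": 1}, {"x": 0, "y": 0, "z": -0.045, "spin": 0, "jaw": 1}, {"x": 0, "y": 0, "z": -0.03, "spin": 0, "jaw": 1}, {"x": 0, "y": 0, "z": 0, "spin": 0, "jaw": 1}]}}

```text
time_s: 31.48
position: [0.6301, -0.0542, 0.2017]
tool_rot: [2.186, 2.247, 0.006]
contact_force: [-0.2, -0.7, -0.4]
gripper_width: 0.0509
```

Run:
```python
from plan import *
plan((.505,-.379,.2))
```

```text
t 31.48 pos [ 0.6301 -0.0542  0.2017] yaw 91.6 grip 0.0509 F [-0.2 -0.7 -0.4] tilt [-0.0019  0.0076 -1.    ]
spin 0 shift [-321.2 -134.2    1.3] mm  rows>= 6
```

Request:
{"op": "play_rows", "data": {"targets": [{"x": -0.046, "y": -0.019, "z": 0, "spin": 0, "jaw": 1}, {"x": -0.046, "y": -0.019, "z": 0, "spin": 0, "jaw": 1}, {"x": -0.046, "y": -0.019, "z": 0, "spin": 0, "jaw": 1}, {"x": -0.046, "y": -0.019, "z": 0, "spin": 0, "jaw": 1}, {"x": -0.046, "y": -0.02, "z": 0, "spin": 0, "jaw": 1}, {"x": -0.046, "y": -0.02, "z": 0, "spin": 0, "jaw": 1}, {"x": -0.045, "y": -0.018, "z": 0, "spin": 0, "jaw": 1}, {"x": 0, "y": 0, "z": 0, "spin": 0, "jaw": 1}]}}

```text
time_s: 32.48
position: [0.5003, -0.381, 0.1951]
tool_rot: [-2.194, -2.244, 0.001]
contact_force: [-0.1, 0.2, -0.3]
gripper_width: 0.0515
```

Run:
```python
from plan import *
manip.grab_frame('wrist');plan((.505,-.379,.055))
o,f=snap('wrist','w16.png')
```

```text
t 32.52 pos [ 0.5011 -0.379   0.1952] yaw 91.41 grip 0.0509 F [-0.1  0.5 -0. ] tilt [ 0.0031 -0.0024 -1.    ]
spin 0 shift [ -0.6   4.2 140.2] mm  rows>= 3
```

View pics/w16.png

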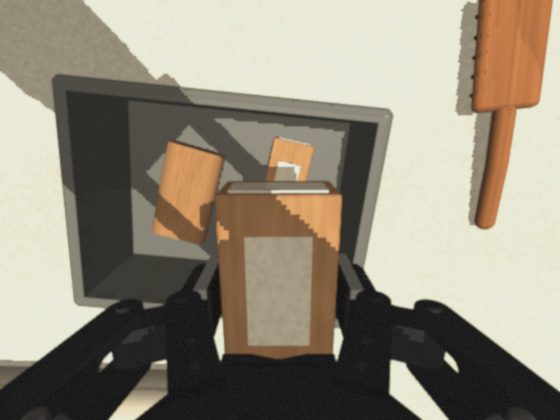

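Request:
{"op": "play_rows", "data": {"targets": [{"x": 0, "y": 0.002, "z": 0.03, "spin": 0, "jaw": 1}, {"x": 0, "y": 0, "z": 0.04, "spin": 0, "jaw": 1}, {"x": 0, "y": 0, "z": 0.04, "spin": 0, "jaw": 1}, {"x": 0, "y": 0, "z": 0.024, "spin": 0, "jaw": 1}, {"x": 0, "y": 0, "z": 0, "spin": 0, "jaw": 1}, {"x": 0, "y": 0, "z": 0, "spin": 0, "jaw": -0.45}, {"x": 0, "y": 0, "z": 0, "spin": 0, "jaw": -0.45}, {"x": 0, "y": 0, "z": 0, "spin": 0, "jaw": -0.45}]}}

```text
time_s: 33.58
position: [0.5056, -0.379, 0.0653]
tool_rot: [2.188, 2.25, -0.0]
contact_force: [-0.7, 1.0, 0.3]
gripper_width: 0.0618
```

Request:
{"op": "play_rows", "data": {"targets": [{"x": 0, "y": 0, "z": -0.05, "spin": 0, "jaw": -0.45}, {"x": 0, "y": 0, "z": -0.06, "spin": 0, "jaw": -0.45}, {"x": 0, "y": 0, "z": -0.06, "spin": 0, "jaw": -0.45}, {"x": 0.04, "y": 0, "z": -0.06, "spin": 0, "jaw": -0.55}, {"x": 0.055, "y": 0, "z": -0.03, "spin": 0, "jaw": -0.55}, {"x": 0.055, "y": 0, "z": 0, "spin": 0, "jaw": -0.55}, {"x": 0.06, "y": 0, "z": 0, "spin": 0, "jaw": -0.6}, {"x": 0.055, "y": 0, "z": 0, "spin": 0, "jaw": -0.6}]}}

```text
time_s: 34.58
position: [0.4973, -0.1171, 0.3167]
tool_rot: [2.189, 2.25, 0.002]
contact_force: [0.4, -0.2, 0.3]
gripper_width: 0.068
```

```bash
python3 lit.py w17.png
```

```text
t 34.67 pos [ 0.4972 -0.1142  0.3168] yaw 91.94 grip 0.0684 F [0.2 0.1 0.4] tilt [ 0.0015  0.0019 -1.    ]
0 ctr@.033 0.5040 -0.3863  L 0.057 W 0.057 ang 92.7 px [278. 341.]
1 ctr@.033 0.4020 -0.3801  L 0.093 W 0.057 ang 75.3 px [217. 336.]
2 ctr@.033 0.7084 -0.2420  L 0.123 W 0.061 ang 96.8 px [414. 263.]
3 ctr@.033 0.7915 -0.1086  L 0.067 W 0.063 ang 90.1 px [481. 184.]
4 ctr@.033 0.4008 0.0015  L 0.104 W 0.040 ang 82.7 px [208.  89.]
5 ctr@.033 0.5374 0.0134  L 0.089 W 0.051 ang 82.4 px [313.  83.]
```

View pics/w17.png

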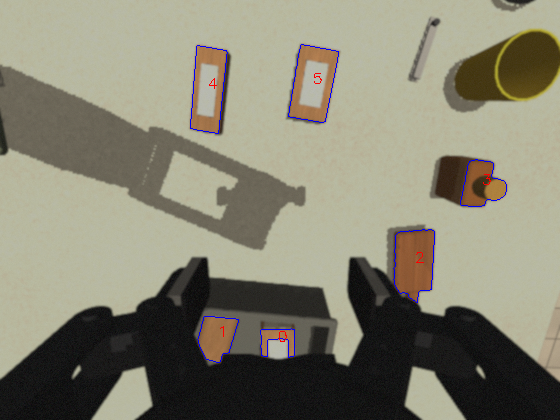

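Soap is in the bin. Remaining are #5 soap at (0.538, 0.0134, 82.5°) and #4 paste at (0.401, 0.0015, 82.6°). I'll take the soap.

```bash
python3 -c "
from plan import *
plan((.538,.0135,.12,82.5))"
```

```text
t 34.67 pos [ 0.4972 -0.1142  0.3168] yaw 91.94 grip 0.0684 F [0.2 0.1 0.4] tilt [ 0.0015  0.0019 -1.    ]
spin 9.4 shift [131.6  23.4 197.1] mm  rows>= 4
```

Request:
{"op": "play_rows", "data": {"targets": [{"x": 0, "y": 0, "z": 0, "spin": 9.4, "jaw": -0.6}, {"x": 0.032, "y": 0.005, "z": 0.045, "spin": 0, "jaw": -0.6}, {"x": 0.033, "y": 0.006, "z": 0.045, "spin": 0, "jaw": -0.6}, {"x": 0.033, "y": 0.006, "z": 0.045, "spin": 0, "jaw": -0.6}, {"x": 0.033, "y": 0.006, "z": 0.045, "spin": 0, "jaw": -0.6}, {"x": 0, "y": 0, "z": 0.017, "spin": 0, "jaw": -0.6}, {"x": 0, "y": 0, "z": 0, "spin": 0, "jaw": -0.6}, {"x": 0, "y": 0, "z": 0, "spin": 0, "jaw": -0.6}]}}

```text
time_s: 35.67
position: [0.5398, 0.0063, 0.1206]
tool_rot: [2.367, 2.061, 0.004]
contact_force: [1.1, -0.7, 0.5]
gripper_width: 0.068
```

Run:
```python
from plan import *
manip.grab_frame('wrist');plan((.538,.0135,.009))
o,f=snap('wrist','w18.png')
```

```text
t 35.73 pos [0.5399 0.0064 0.1209] yaw 82.1 grip 0.0682 F [0.9 0.9 0.5] tilt [-3.0e-04  4.4e-03 -1.0e+00]
spin 0 shift [  6.8  -3.4 111.9] mm  rows>= 2
```

View pics/w18.png

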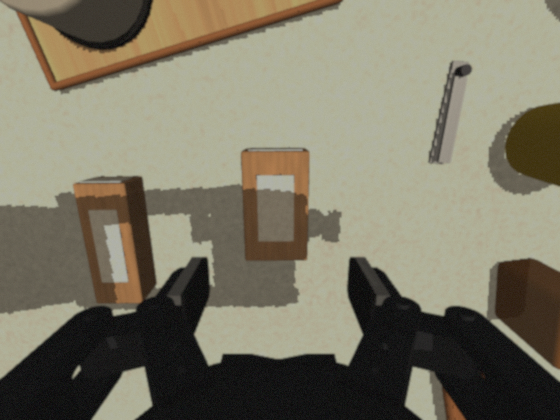

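Request:
{"op": "play_rows", "data": {"targets": [{"x": 0.007, "y": -0.002, "z": 0.03, "spin": 0, "jaw": -0.6}, {"x": 0, "y": 0, "z": 0.04, "spin": 0, "jaw": -0.6}, {"x": 0, "y": 0, "z": 0.03, "spin": 0, "jaw": -0.6}, {"x": 0, "y": 0, "z": 0.012, "spin": 0, "jaw": -0.6}, {"x": 0, "y": 0, "z": 0, "spin": 0, "jaw": 1}, {"x": 0, "y": 0, "z": 0, "spin": 0, "jaw": 1}, {"x": 0, "y": 0, "z": 0, "spin": 0, "jaw": 1}, {"x": 0, "y": 0, "z": 0, "spin": 0, "jaw": 1}]}}

```text
time_s: 36.78
position: [0.5377, 0.0149, 0.0074]
tool_rot: [2.367, 2.064, 0.001]
contact_force: [-0.8, -0.5, -0.4]
gripper_width: 0.0512
```

Request:
{"op": "play_rows", "data": {"targets": [{"x": 0, "y": 0, "z": -0.03, "spin": 0, "jaw": 1}, {"x": 0, "y": 0, "z": -0.04, "spin": 0, "jaw": 1}, {"x": 0, "y": 0, "z": -0.045, "spin": 0, "jaw": 1}, {"x": 0, "y": 0, "z": -0.045, "spin": 0, "jaw": 1}, {"x": 0, "y": 0, "z": -0.03, "spin": 0, "jaw": 1}, {"x": 0, "y": 0, "z": 0, "spin": 0, "jaw": 1}]}}

```text
time_s: 37.52
position: [0.5394, 0.0147, 0.2002]
tool_rot: [2.363, 2.061, 0.008]
contact_force: [-0.1, -0.1, -1.0]
gripper_width: 0.0516
```

Run:
```python
from plan import *
plan((.408,-.379,.2))
```

```text
t 37.52 pos [0.5394 0.0147 0.2002] yaw 82.2 grip 0.0516 F [-0.1 -0.1 -1. ] tilt [-0.      0.0076 -1.    ]
spin 0 shift [-4.079e+02 -7.680e+01 -4.000e-01] mm  rows>= 7
```

Request:
{"op": "play_rows", "data": {"targets": [{"x": -0.051, "y": -0.01, "z": 0, "spin": 0, "jaw": 1}, {"x": -0.051, "y": -0.01, "z": 0, "spin": 0, "jaw": 1}, {"x": -0.051, "y": -0.01, "z": 0, "spin": 0, "jaw": 1}, {"x": -0.051, "y": -0.01, "z": 0, "spin": 0, "jaw": 1}, {"x": -0.051, "y": -0.01, "z": 0, "spin": 0, "jaw": 1}, {"x": -0.051, "y": -0.009, "z": 0, "spin": 0, "jaw": 1}, {"x": -0.051, "y": -0.009, "z": 0, "spin": 0, "jaw": 1}, {"x": -0.051, "y": -0.009, "z": 0, "spin": 0, "jaw": 1}]}}

```text
time_s: 38.52
position: [0.4039, -0.3793, 0.1945]
tool_rot: [-2.365, -2.063, -0.001]
contact_force: [0.5, -0.4, 0.1]
gripper_width: 0.0511
```

Request:
{"op": "play_rows", "data": {"targets": [{"x": 0, "y": 0, "z": 0, "spin": 0, "jaw": 1}]}}

```text
time_s: 38.65
position: [0.4033, -0.3812, 0.1946]
tool_rot: [-2.371, -2.057, 0.001]
contact_force: [0.4, 0.7, 0.2]
gripper_width: 0.0513
```

Run:
```python
from plan import *
manip.grab_frame('wrist');plan((.408,-.379,.06))
o,f=snap('wrist','w19.png')
```

```text
t 38.7 pos [ 0.404  -0.3792  0.1945] yaw 82.01 grip 0.0516 F [-0.1  1.2 -0.7] tilt [ 0.0028 -0.0024 -1.    ]
spin 0 shift [  0.4   4.3 134.5] mm  rows>= 3
```

View pics/w19.png

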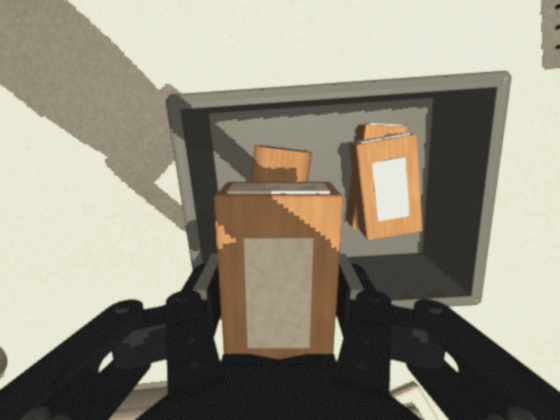

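Request:
{"op": "play_rows", "data": {"targets": [{"x": 0, "y": 0.003, "z": 0.03, "spin": 0, "jaw": 1}, {"x": 0, "y": 0, "z": 0.04, "spin": 0, "jaw": 1}, {"x": 0, "y": 0, "z": 0.04, "spin": 0, "jaw": 1}, {"x": 0, "y": 0, "z": 0.025, "spin": 0, "jaw": 1}, {"x": 0, "y": 0, "z": 0, "spin": 0, "jaw": 1}, {"x": 0, "y": 0, "z": 0, "spin": 0, "jaw": -0.45}, {"x": 0, "y": 0, "z": 0, "spin": 0, "jaw": -0.45}, {"x": 0, "y": 0, "z": 0, "spin": 0, "jaw": -0.45}]}}

```text
time_s: 39.75
position: [0.4092, -0.38, 0.0631]
tool_rot: [2.365, 2.063, -0.0]
contact_force: [0.1, -0.3, 0.1]
gripper_width: 0.0621
```

Request:
{"op": "play_rows", "data": {"targets": [{"x": 0, "y": 0, "z": -0.05, "spin": 0, "jaw": -0.45}, {"x": 0, "y": 0, "z": -0.06, "spin": 0, "jaw": -0.45}, {"x": 0, "y": 0, "z": -0.06, "spin": 0, "jaw": -0.45}, {"x": 0.04, "y": 0.005, "z": -0.06, "spin": 0, "jaw": -0.5}, {"x": 0.055, "y": 0.005, "z": -0.03, "spin": 0, "jaw": -0.5}, {"x": 0.055, "y": 0.005, "z": 0, "spin": 0, "jaw": -0.5}, {"x": 0.06, "y": 0.005, "z": 0, "spin": 0, "jaw": -0.5}, {"x": 0.055, "y": 0.005, "z": 0, "spin": 0, "jaw": -0.5}]}}

```text
time_s: 40.75
position: [0.4679, -0.1238, 0.3144]
tool_rot: [2.366, 2.063, 0.002]
contact_force: [1.2, 0.1, 0.4]
gripper_width: 0.064
```

```bash
python3 lit.py w20.png; python3 -c "
from plan import *
plan((.401,.0015,.12,82.6))"
```

```text
t 40.85 pos [ 0.4683 -0.1209  0.3143] yaw 82.59 grip 0.064 F [-0.3 -1.7 -0.7] tilt [ 0.0018  0.0019 -1.    ]
0 ctr@.033 0.5060 -0.4009  L 0.087 W 0.059 ang 92.3 px [324. 339.]
1 ctr@.033 0.4061 -0.3787  L 0.067 W 0.065 ang 75.1 px [260. 339.]
3 ctr@.033 0.7947 -0.1084  L 0.067 W 0.066 ang 90.1 px [510. 142.]
4 ctr@.033 0.4008 0.0014  L 0.103 W 0.040 ang 82.8 px [215.  94.]
t 40.85 pos [ 0.4683 -0.1209  0.3143] yaw 82.59 grip 0.064 F [-0.3 -1.7 -0.7] tilt [ 0.0018  0.0019 -1.    ]
spin -0.0 shift [112.4 -82.9 194.3] mm  rows>= 4
```

View pics/w20.png

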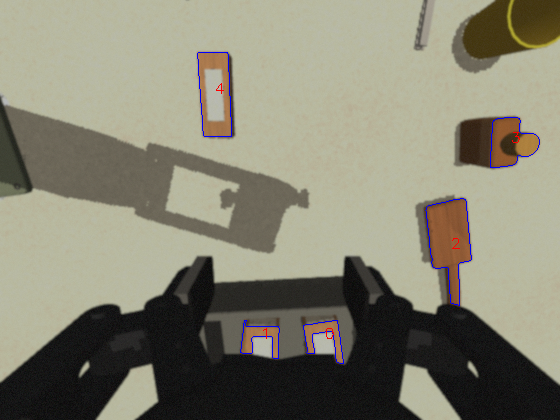

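Both soaps are in the bin. The last piece is the paste at (215,94).

Request:
{"op": "play_rows", "data": {"targets": [{"x": 0.028, "y": -0.02, "z": 0.045, "spin": 0, "jaw": -0.4}, {"x": 0.029, "y": -0.021, "z": 0.045, "spin": 0, "jaw": -0.4}, {"x": 0.029, "y": -0.021, "z": 0.045, "spin": 0, "jaw": -0.4}, {"x": 0.028, "y": -0.021, "z": 0.045, "spin": 0, "jaw": -0.4}, {"x": 0.003, "y": 0, "z": 0.015, "spin": 0, "jaw": -0.4}, {"x": 0, "y": 0, "z": 0, "spin": 0, "jaw": -0.4}, {"x": 0, "y": 0, "z": 0, "spin": 0, "jaw": -0.4}]}}

```text
time_s: 41.72
position: [0.4028, 0.0007, 0.1197]
tool_rot: [2.366, 2.062, 0.002]
contact_force: [-0.6, -1.0, 0.2]
gripper_width: 0.0595
```

Run:
```python
from plan import *
manip.grab_frame('wrist');plan((.402,.0015,.009))
o,f=snap('wrist','w21.png')
```

```text
t 41.77 pos [0.403  0.0006 0.1198] yaw 82.14 grip 0.0595 F [-0.6  0.2 -0.3] tilt [-4.0e-04  3.3e-03 -1.0e+00]
spin 0 shift [  0.8  -1.5 110.8] mm  rows>= 2
```

View pics/w21.png

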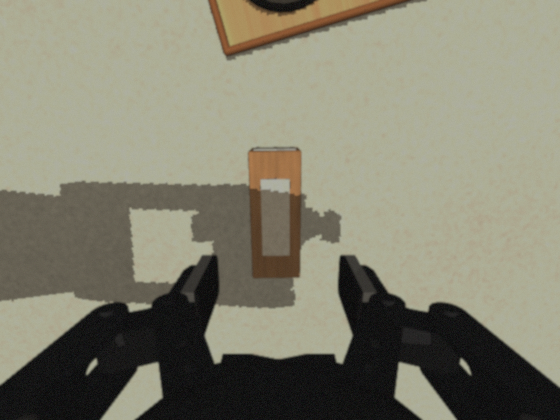

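Request:
{"op": "play_rows", "data": {"targets": [{"x": 0.001, "y": -0.001, "z": 0.03, "spin": 0, "jaw": -0.4}, {"x": 0, "y": 0, "z": 0.04, "spin": 0, "jaw": -0.4}, {"x": 0, "y": 0, "z": 0.03, "spin": 0, "jaw": -0.4}, {"x": 0, "y": 0, "z": 0.01, "spin": 0, "jaw": -0.4}, {"x": 0, "y": 0, "z": 0, "spin": 0, "jaw": 1}, {"x": 0, "y": 0, "z": 0, "spin": 0, "jaw": 1}, {"x": 0, "y": 0, "z": 0, "spin": 0, "jaw": 1}, {"x": 0, "y": 0, "z": 0, "spin": 0, "jaw": 1}]}}

```text
time_s: 42.82
position: [0.4013, 0.0026, 0.0091]
tool_rot: [2.366, 2.064, 0.002]
contact_force: [-0.2, 0.5, 2.9]
gripper_width: 0.0391
```

Request:
{"op": "play_rows", "data": {"targets": [{"x": 0, "y": 0, "z": -0.03, "spin": 0, "jaw": 1}, {"x": 0, "y": 0, "z": -0.04, "spin": 0, "jaw": 1}, {"x": 0, "y": 0, "z": -0.045, "spin": 0, "jaw": 1}, {"x": 0, "y": 0, "z": -0.045, "spin": 0, "jaw": 1}, {"x": 0, "y": 0, "z": -0.03, "spin": 0, "jaw": 1}, {"x": 0, "y": 0, "z": 0, "spin": 0, "jaw": 1}]}}

```text
time_s: 43.58
position: [0.4026, 0.0023, 0.2012]
tool_rot: [2.363, 2.061, 0.007]
contact_force: [0.8, 1.0, -0.9]
gripper_width: 0.0392
```

Run:
```python
from plan import *
plan((.456,-.379,.2))
```

```text
t 43.58 pos [0.4026 0.0023 0.2012] yaw 82.2 grip 0.0392 F [ 0.8  1.  -0.9] tilt [-5.0e-04  7.1e-03 -1.0e+00]
spin 0 shift [-370.6  104.6    2.1] mm  rows>= 7
```

Request:
{"op": "play_rows", "data": {"targets": [{"x": -0.046, "y": 0.013, "z": 0, "spin": 0, "jaw": 1}, {"x": -0.046, "y": 0.013, "z": 0, "spin": 0, "jaw": 1}, {"x": -0.046, "y": 0.013, "z": 0, "spin": 0, "jaw": 1}, {"x": -0.046, "y": 0.013, "z": 0, "spin": 0, "jaw": 1}, {"x": -0.046, "y": 0.013, "z": 0, "spin": 0, "jaw": 1}, {"x": -0.046, "y": 0.013, "z": 0, "spin": 0, "jaw": 1}, {"x": -0.046, "y": 0.013, "z": 0, "spin": 0, "jaw": 1}, {"x": -0.046, "y": 0.013, "z": 0, "spin": 0, "jaw": 1}]}}

```text
time_s: 44.58
position: [0.4527, -0.3766, 0.1957]
tool_rot: [-2.365, -2.062, -0.0]
contact_force: [1.0, 0.1, -0.8]
gripper_width: 0.0395
```

Request:
{"op": "play_rows", "data": {"targets": [{"x": 0, "y": 0, "z": 0, "spin": 0, "jaw": 1}]}}

```text
time_s: 44.7
position: [0.4525, -0.3784, 0.1956]
tool_rot: [-2.369, -2.059, 0.001]
contact_force: [0.7, -0.1, -0.7]
gripper_width: 0.0394
```

Run:
```python
from plan import *
manip.grab_frame('wrist');plan((.456,-.379,.06))
o,f=snap('wrist','w22.png')
```

```text
t 44.75 pos [ 0.4524 -0.3763  0.1956] yaw 82.06 grip 0.0395 F [ 0.4  0.1 -0.6] tilt [ 0.0029 -0.0032 -1.    ]
spin 0 shift [ -2.5   4.4 135.6] mm  rows>= 3
```

View pics/w22.png

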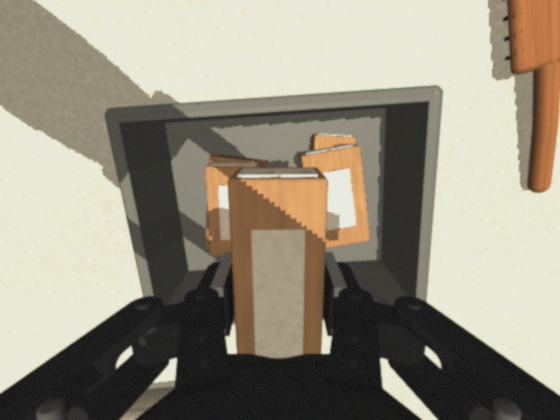

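Soap stacks lie on either side. I'll release just above them so the paste drops into the gap or rests on top, with its underside well under the rim.

Request:
{"op": "play_rows", "data": {"targets": [{"x": -0.002, "y": 0.003, "z": 0.03, "spin": 0, "jaw": 1}, {"x": 0, "y": 0, "z": 0.04, "spin": 0, "jaw": 1}, {"x": 0, "y": 0, "z": 0.03, "spin": 0, "jaw": 1}, {"x": 0, "y": 0, "z": 0.007, "spin": 0, "jaw": 1}, {"x": 0, "y": 0, "z": 0, "spin": 0, "jaw": 1}, {"x": 0, "y": 0, "z": 0, "spin": 0, "jaw": -0.3}, {"x": 0, "y": 0, "z": 0, "spin": 0, "jaw": -0.3}, {"x": 0, "y": 0, "z": 0, "spin": 0, "jaw": -0.3}]}}

```text
time_s: 45.8
position: [0.4567, -0.379, 0.0924]
tool_rot: [2.366, 2.064, 0.0]
contact_force: [-0.0, -0.4, 0.2]
gripper_width: 0.0556
```

Request:
{"op": "play_rows", "data": {"targets": [{"x": 0, "y": 0, "z": -0.05, "spin": 0, "jaw": -0.3}, {"x": 0, "y": 0, "z": -0.06, "spin": 0, "jaw": -0.3}, {"x": 0, "y": 0, "z": -0.06, "spin": 0, "jaw": -0.3}, {"x": -0.03, "y": 0, "z": -0.04, "spin": 0, "jaw": -0.3}, {"x": -0.04, "y": 0, "z": -0.02, "spin": 0, "jaw": -0.3}, {"x": -0.04, "y": 0, "z": 0, "spin": 0, "jaw": -0.3}, {"x": 0, "y": 0, "z": 0, "spin": 0, "jaw": -0.3}]}}

```text
time_s: 46.68
position: [0.4401, -0.49, 0.3212]
tool_rot: [2.371, 2.06, -0.001]
contact_force: [0.6, -0.4, -0.0]
gripper_width: 0.0551
```

Run:
```python
from plan import *
plan()
o,f=snap('wrist','w23.png'); o,f=snap('scene','c23.png'); o,f=snap('side','s23.png')
```

```text
t 46.67 pos [ 0.4401 -0.49    0.3212] yaw 81.99 grip 0.0551 F [ 0.6 -0.4 -0. ] tilt [-8.e-04  0.e+00 -1.e+00]
```

View pics/w23.png

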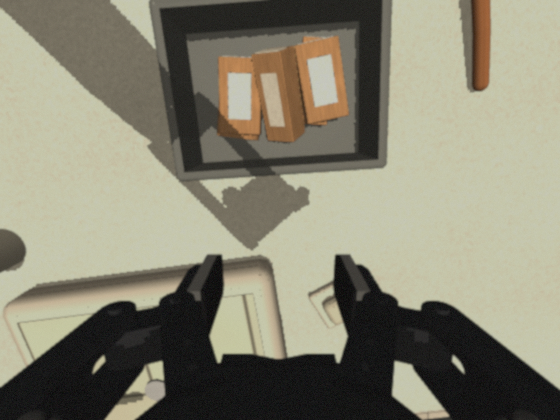

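View pics/c23.png

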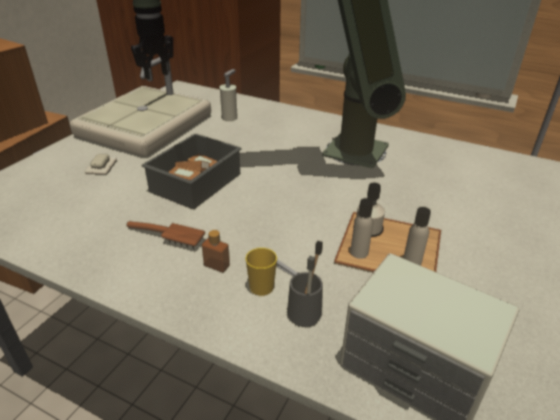

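View pics/s23.png

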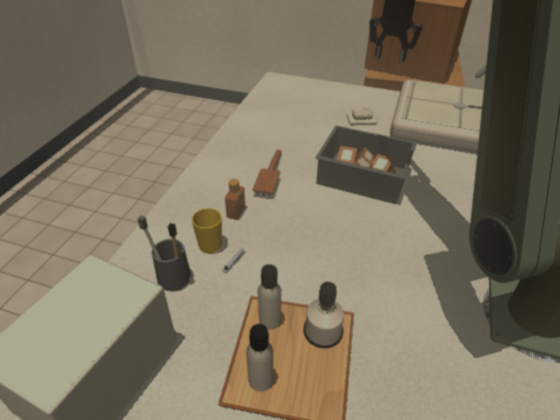

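All five pieces lie in the bin, with the last paste tilted between the soaps at (278,95) and below the rim. The bottles and bystanders look unmoved. I'll wait a moment, recheck and hand in.

Request:
{"op": "play_rows", "data": {"targets": [{"x": 0, "y": 0, "z": 0, "spin": 0, "jaw": -0.3}, {"x": 0, "y": 0, "z": 0, "spin": 0, "jaw": -0.3}, {"x": 0, "y": 0, "z": 0, "spin": 0, "jaw": -0.3}, {"x": 0, "y": 0, "z": 0, "spin": 0, "jaw": -0.3}]}}

```text
time_s: 47.32
position: [0.4414, -0.4872, 0.3214]
tool_rot: [2.367, 2.065, 0.0]
contact_force: [-0.4, 0.3, -0.2]
gripper_width: 0.0552
```

Run:
```python
from plan import *
a=cv2.imread('pics/w23.png').astype(int)
f=manip.grab_frame('wrist'); b=cv2.cvtColor(f['image'],cv2.COLOR_RGB2BGR).astype(int)
print('bin diff',np.abs(a-b)[20:160,190:380].mean())
s6=cv2.imread('pics/s6.png').astype(int);s=cv2.imread('pics/s23.png').astype(int)
d=np.abs(s-s6).mean(2); print('tray bottles',d[262:400,240:300].mean(),'squat',d[280:345,305:345].mean())
s0=cv2.imread('pics/side0.png').astype(int); d=np.abs(s-s0).mean(2)
for n,(y0,y1,x0,x1) in dict(cup=(205,255,188,228),perf=(178,220,222,248),brush=(150,195,252,285),clip=(245,275,220,247)).items(): print(n,d[y0:y1,x0:x1].mean().round(2))
print(manip.close_job())
```

```text
bin diff 6.6366791979949875
tray bottles 14.217995169082124 squat 16.76153846153846
cup 0.89
perf 0.85
brush 0.8
clip 0.83
the job is handed in; nothing more can be done
None
```

Run:
```python
import cv2,numpy as np
a=cv2.imread('pics/s6.png')[255:400,215:365];b=cv2.imread('pics/s23.png')[255:400,215:365]
cv2.imwrite('pics/cmp.png',cv2.resize(np.hstack([a,b]),None,fx=2.6,fy=2.6))
```

```text
(no output)
```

View pics/cmp.png

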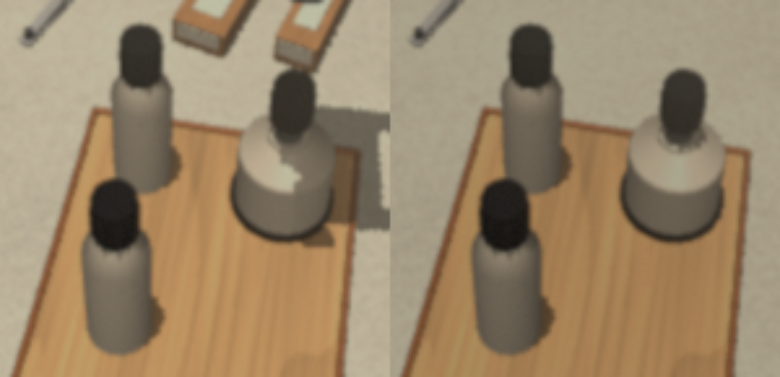

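The job is handed in at about 47 s. All caps were set before any litter moved, and all five pieces of litter are in the bin; `close_job` gives no verdict.

- **Caps:** I pressed both tall caps down to a hard stop at z = 0.173, with about 12.5 N measured. I pulled the squat cap up to its hard stop, 16.6 mm of arm travel with about 18 N at the stop. The camera views show it rose about 16.2 mm, so it clears the 15 mm limit by only about 1 mm if it started fully home.
- **Litter:** The last toothpaste carton is tilted between the two soap cartons, and in the pictures it lies below the rim. One toothpaste carton had been knocked about 5 cm aside partway through, so I measured it again before picking it up.
- **Bystanders:** The cup, perfume bottle, hairbrush and nail clipper look unchanged in the side camera, with under 1 grey level of difference from the start.
- **Checks that disagreed:**
  - **Tray:** it differed by about 14–17 grey levels from the picture taken after the caps were set. Side by side, the difference is the arm's shadow and lighting; the bottles are standing in the same places with their caps unchanged.
  - **Bin:** the last before-and-after check showed about 6.6 grey levels. The wrist camera had moved about 3 mm between the pictures, which probably explains it, but I did not check further that nothing in the bin moved.

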